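Change over the budgie's feeding caddy

ROBOT

A 6-joint arm with a two-finger parallel gripper is mounted at the origin on the work surface. World frame = base frame: x ahead of the robot, y to its left, z up, the work surface at z = 0. Lengths are in m, angles in degrees, forces in N, time in s.
With the tool pointing down it reaches from about 0.3 to 0.75 m from the base axis. Payload 8.5 kg.
Tool frame: the origin (TCP) lies midway between the tips of the shut fingers; the grasp point (between the pads) lies 19 mm behind it; z points along the fingers, y is the line along which they close (so a half turn about z gives the same grasp; the last joint's range is limited). The gripper opens to 85 mm and grips with 20 to 120 N. Pads are 22 mm wide; open, the fingers measure 114 mm over their backs; the gripper's body (76 mm by 85 mm) begins 54 mm behind the grasp point. The pads swing forward as they close: fully open they stand 13 mm farther back than shut.
Start: joints at [59.513, 21.807, 74.336, -0, 83.858, -12.336], TCP at [0.171, 0.523, 0.231] pointing down, gripper open.
Joint ranges: [-178.18, 178.18], [-50.72, 133.34], [12.68, 142.11], [-81.47, 261.47], [9.98, 163.14], [-165.26, 165.26]. Speed limits (degrees/s): [136.94, 136.94, 180, 180, 180, 180].

INTERFACE

Orientations are given as a 3x3 rotation matrix whose columns are the frame's x, y, z axes.
In Python, from rig import observe, optics, order, spotter gives the robot as it stands.
- The arm moves only by the tool move_arm, never from a script. Its argument "series" is text: rows parted by semicolons, each of 5 numbers parted by spaces: the shift along the tool's x, y, z in cm, then the turn about the tool's z in degrees, then the opening, from -1 (shut) to 1 (fully open). A call has 1 to 8 rows; each row is the pose to reach, as a shift and turn from the pose commanded when the call began, along the tool's axes at that moment; what a row does not reach only later rows make up. A row lasts 1/8 s, in which the tool goes at most 62.5 mm and 10.7 degrees, less where a joint would pass 70% of its speed; a pose out of reach is approached as far as the arm can. A call with a gripper value outside its range is refused whole. The fingers move at their own pace and stop on an object; "force" is the grip in N (left out, the last holds). Time passes only in rows, so rows that repeat a pose let the fingers close. It gives the time, the measured TCP pose, the force, the opening and the grip force at its end, in the units of the state.
- observe(): the state, without advancing time (a new reading comes with each control period).
- optics.get_image(name): name is "scene" or "top" or "wrist"; returns a dict with "pixels" (480x640x3 uint8, blue, green, red), "camera_matrix" (3x3 intrinsics, pixels), "dist" ([k1, k2, p1, p2, k3] as OpenCV has them; the pictures are not rectified), "rvec" (rotation vector, rad) and "tvec" (3), from world to camera coordinates, as OpenCV has them. Camera axes: x right, y down, z forward; pixel columns grow to the right and rows downward; lengths in m; the calibration is good to about 2 mm. A picture is of the moment at which its call begins. There is no depth.
- order.close_job(): hands the job in; it is judged then, once.
Trained networks look in the newest picture that a camera, given by its name, has taken for a name from the list of things; names that differ only in an ending like _2 or _b are one class to them, and where a whole thing is asked for, a point or a joint stands for the part that bears it (a point fixed in the world has none). Each returns a list of dicts, best first, with "score" (0 to 1); they miss things now and then, are a little off and sometimes report something else, mostly with a low value. They report only what shows in the picture. A call takes as long as a camera call. They do not tell look-alikes from the thing itself.
- spotter.find_in(thing, camera): "point" ([x, y, z] in m, in world coordinates, good to about 4 mm: the middle of the surface that is visible of it).
- spotter.cut_out(thing, camera): "pixels" (480x640 bool, what is visible of it).
- spotter.mark_of(thing, camera): "point" ([x, y, z] in m, in world coordinates, good to about 4 mm: a listed point, or the origin of a listed thing).
The state is a dict: "time_s": time; "q": joint angles; "qvel": joint speeds; "joint_efforts": joint torques, N m; "position": TCP position; "tool_rot": TCP orientation; "ft_force": force on the tool from outside, world axes, zero at the start; "wrist_torque": the same for the moment, N m; "grip_width": finger opening in m; "gripper_force": force on a finger pad.
Only numpy, scipy, OpenCV 4.12 (cv2) and the standard library are available. Lean on these libraries where they do the work, as an engineer would, in place of code of your own. Each camera call takes 0.05 s, during which the arm holds its last target. There are 200 camera calls.

TASK

Get the budgie's white feeding caddy ready: turn the red clamp knob until it clicks open, swap the two feed jars so that each stands upright in the well the other one had, then turn the knob back until it clicks shut over the jars. Also put every chew (the rings and small blocks lying on the table; their number varies) into the caddy's blue tray, before or after. Leave the spoon, the ladder and the big glass jar where they are.

Things in the scene. Friction and masses are not known exactly. Their poses are not given: they have to be found in the camera images.
- caddy: The feeding caddy, fixed to the table: a white plastic base 352 mm long along its own y (from -120 to +232 mm) and 100 mm deep along its x. Origin: on the table under the clamp post, which stands midway between the two jar wells; x points away from the robot (up to the yaw of the start), y to its left, towards the blue tray. Base underside z = 0.
- well_left (a point): Centre of the inner floor (4 mm above the table) of the left jar well, 80 mm from the post at the caddy's +y. Square, 72 x 72 mm inside, with a low rim whose top is 16 mm above the table. Axes as the caddy's.
- well_right (a point): The same for the right jar well, 80 mm from the post at the caddy's -y.
- tray (a point): Centre of the inner floor (4 mm above the table) of the blue chew tray at the caddy's +y end: inside 92 mm along the caddy's x and 100 mm along its y; wall tops 30 mm above the table, walls 4 mm thick. Axes as the caddy's.
- clamp (a joint): Angle of the red clamp (rad), grows anticlockwise from above. 0: shut, its arms lie along the caddy's y over both jar lids, so the jars cannot be lifted; 1.4: open, the arms lie nearly along the caddy's x, clear of the jars. A detent resists (up to 0.17 N m) until 0.7; past that the clamp clicks over to the other end (stops -0.03, 1.43). It does not rest midway.
- clamp_grip (a point): On the clamp's upright axis, 104 mm above the table, where to grip: middle of its wing, an upright bar 44 mm long along this point's y, 14 mm thick along its x, 86 to 118 mm above the table. Turns with the clamp (axes as the caddy's when shut). The arms below, 14 mm wide, reach 72 mm either side along the point's y, 77 to 84 mm above the table.
- jar_yellow: Closed feed jar with yellow lid, straw-coloured contents: 64 mm high, body 52 mm in diameter, lid 54 mm in diameter over the top 14 mm, about 0.16 kg. Origin: centre of its underside; z up. Starts in one of the wells (which one varies); when standing in a well its top is 68 to 69 mm above the table.
- jar_blue: The other feed jar, with blue lid and brown contents; same size and origin as the yellow one, starts in the other well.
- coaster: Fixed flat round cork coaster, 90 mm in diameter, 3 mm thick, to the right of the caddy: a free place on which a jar may be stood meanwhile. Origin: centre of its underside.
- ring_green: Green silicone ring, outer diameter 46 mm, hole 22 mm, 13 mm high. Origin: centre of its underside. A chew; lies flat on the table, one of five that may or may not be there (None when absent).
- ring_orange: Orange silicone ring, outer diameter 42 mm, hole 20 mm, 13 mm high. Origin: centre of its underside. A chew; lies flat on the table, one of five that may or may not be there (None when absent).
- block_wood: Dark wooden block, 46 mm (x) x 22 mm (y) x 20 mm high. Origin: centre of its underside. A chew; lies flat on the table, one of five that may or may not be there (None when absent).
- block_white: White mineral block, 38 mm (x) x 26 mm (y) x 18 mm high. Origin: centre of its underside. A chew; lies flat on the table, one of five that may or may not be there (None when absent).
- block_purple: Purple block, 30 x 30 x 18 mm high. Origin: centre of its underside. A chew; lies flat on the table, one of five that may or may not be there (None when absent).
- spoon: Stainless steel spoon, 170 mm long, lying along its x. Bystander: leave alone.
- ladder: Small wooden bird ladder, 170 x 69 mm, 9 mm high, lying flat, long along its x; origin under its centre. Bystander: leave alone.
- glass_jar: Big closed glass jar, 76 mm in diameter, 120 mm high, beyond the caddy; origin under its centre. Bystander: leave alone.
Mind the look-alikes: they are no part of the job. Several things have the shape of the block_wood; the one meant has the colours described above.

How it is judged:
By the outcome, as a careful person would: the job done as asked, in the order asked, and still so for the second after the job is handed in, with the robot touching nothing.
Of ring_green, ring_orange, block_wood, block_white, block_purple only 2 to 4 are there at a start; the rules pass over those that are not, and their reading is None.
At some moment in a run one of ring_green, ring_orange, block_wood, block_white, block_purple may be knocked a few centimetres aside while the robot is not near it.
Once in a run the grip may slacken for a moment while it holds something.
It also fails if it takes over 210 s, if anything falls off the work surface, if the arm or the gripper's body presses on something with over 40 N, if the wrist force passes 120 N, or if a joint passes its speed limit or range.

## Working session

There is one attempt and no reset: what is moved stays moved. The work goes in short steps, Python scripts to look and compute and a tool call to move; the robot and the scene stay as the last step left them, time stands still between calls to the robot, and variables do not carry over. Pictures are saved under pics/ and viewed, at most 14 in all, crops included, and the job is handed in when it is done.

Besides the shell and the picture viewer there is one more tool, called as name(argument=value, ...) on one line, values as JSON. move_arm: Moves the arm, as the interface text tells. Its arguments: {"type":"object","properties":{"series":{"type":"string"},"force":{"type":"number"}},"required":["series"]}

```bash
mkdir -p pics; ls; cat > h.py <<'E'
import numpy as np, cv2
from rig import observe, optics, order, spotter
def snap(cam, fn=None):
    im=optics.get_image(cam)
    if fn: cv2.imwrite('pics/'+fn, im['pixels'])
    return im
def ray(im,u,v,z):
    K=np.array(im['camera_matrix']);R,_=cv2.Rodrigues(np.array(im['rvec'],float));t=np.array(im['tvec'],float).ravel()
    p=cv2.undistortPoints(np.array([[[u,v]]],float),K,np.array(im['dist'],float))[0,0]
    c=-R.T@t;d=R.T@np.array([p[0],p[1],1]);return c+d*(z-c[2])/d[2]
def proj(im,P):
    return cv2.projectPoints(np.array(P,float).reshape(-1,1,3),np.array(im['rvec'],float),np.array(im['tvec'],float),np.array(im['camera_matrix'],float),np.array(im['dist'],float))[0][:,0]
def st():
    s=observe();print('t',s['time_s'],'pos',np.round(s['position'],4),'w',np.round(s['grip_width'],4),'gf',s['gripper_force'],'ft',np.round(s['ft_force'],1),'q',np.round(s['q'],1));return s
E
python3 - <<'E'
from h import *
s=st();print(np.round(s['tool_rot'],3))
for c in ['top','scene']:
    im=snap(c,c+'1.png');R,_=cv2.Rodrigues(np.array(im['rvec'],float));print(c,np.round(-R.T@np.array(im['tvec'],float).ravel(),3))
for n in ['well_left','well_right','tray','clamp_grip','jar_yellow','jar_blue','coaster','ring_green','ring_orange','block_wood','block_white','block_purple','glass_jar','spoon','ladder']:
    print(n,[(round(d['score'],2),np.round(d['point'],3).tolist()) for d in spotter.mark_of(n,'top')[:4]])
print(observe()['time_s'])
E
```

```text
pics
t 0.0 pos [0.1712 0.5224 0.2307] w 0.0855 gf 0.0 ft [-0.6  0.2 -0.2] q [ 59.5  21.8  74.4   0.   83.9 -12.3]
[[-0.95   0.312 -0.001]
 [ 0.312  0.95  -0.001]
 [ 0.    -0.001 -1.   ]]
top [0.29  0.049 1.583]
scene [1.265 0.49  1.008]
well_left [(0.59, [0.607, -0.027, 0.002])]
well_right [(0.89, [0.598, -0.185, 0.008])]
tray [(0.97, [0.616, 0.068, 0.003])]
clamp_grip [(0.73, [0.605, -0.106, 0.104])]
jar_yellow [(0.55, [0.596, -0.187, 0.003])]
jar_blue [(0.9, [0.613, -0.027, 0.004])]
coaster [(0.65, [0.434, -0.311, 0.003])]
ring_green [(0.69, [0.426, -0.026, 0.0])]
ring_orange []
block_wood [(0.69, [0.446, 0.463, -0.001]), (0.65, [0.351, 0.433, 0.0]), (0.49, [0.434, 0.366, -0.004]), (0.43, [0.388, 0.526, 0.001])]
block_white [(0.69, [0.541, 0.328, 0.001])]
block_purple [(0.52, [0.437, 0.248, -0.006])]
glass_jar [(0.83, [0.715, 0.261, 0.002])]
spoon [(0.65, [0.612, 0.446, 0.0])]
ladder [(0.58, [0.668, -0.446, 0.001])]
0.85
```

View pics/top1.png

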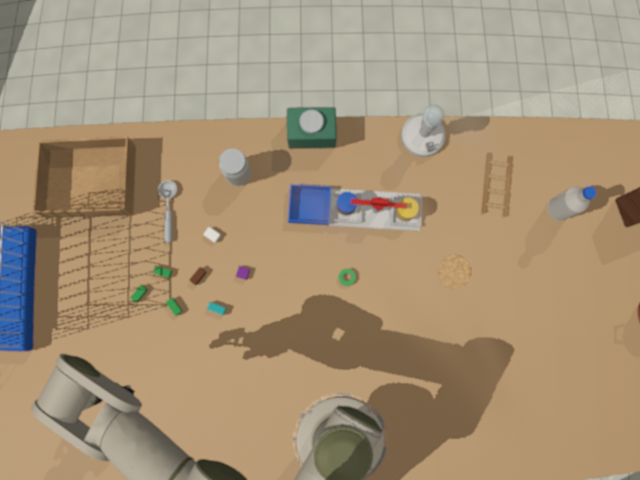

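View pics/scene1.png

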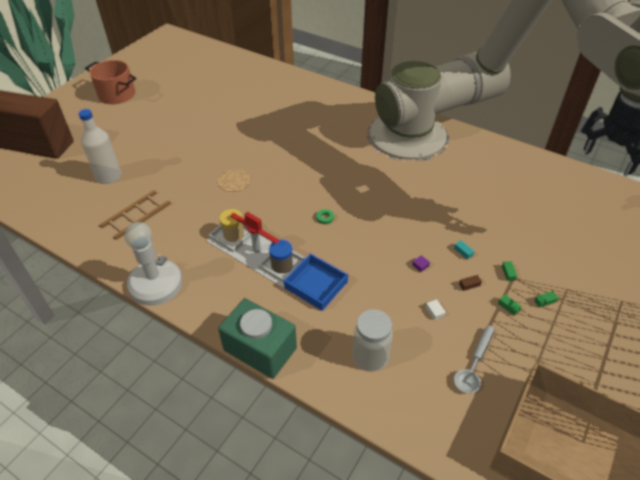

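```bash
python3 - <<'E'
from h import *
im=snap('top'); 
px=im['pixels']
cv2.imwrite('pics/c1.png',cv2.resize(px[170:330,110:430],(800,400),interpolation=cv2.INTER_CUBIC))
hts={'block_wood':.020,'block_white':.018,'block_purple':.018,'ring_green':.013}
for n,h in hts.items():
    for d in spotter.cut_out(n,'top')[:4]:
        m=d['pixels'].astype(np.uint8)
        ys,xs=np.nonzero(m)
        W=np.array([ray(im,x,y,h)[:2] for x,y in zip(xs,ys)],np.float32)
        r=cv2.minAreaRect(W*1000)
        print(n,round(d['score'],2),len(xs),'px',round(xs.mean()),round(ys.mean()),'ctr',np.round(W.mean(0),4),'rect',np.round(r[0],0),np.round(r[1],0),round(r[2]),px[ys,xs].mean(0).round())
E
```

```text
block_wood 0.72 134 px 216 309 ctr [0.3445 0.3151] rect [344. 315.] [45. 21.] 68 [154. 159.  68.]
block_wood 0.7 176 px 139 293 ctr [0.3867 0.5221] rect [387. 523.] [28. 47.] 47 [ 72. 130.  70.]
block_wood 0.69 167 px 198 276 ctr [0.4308 0.364 ] rect [431. 364.] [27. 46.] 50 [ 51.  73. 108.]
block_wood 0.65 117 px 174 306 ctr [0.3525 0.4261] rect [352. 426.] [43. 20.] 36 [ 76. 141.  61.]
block_white 0.71 152 px 211 234 ctr [0.5409 0.3284] rect [541. 328.] [41. 26.] 54 [197. 207. 211.]
block_white 0.67 919 px 235 167 ctr [0.7222 0.2678] rect [722. 268.] [108.  76.] 26 [145. 152. 154.]
ring_green 0.57 229 px 346 276 ctr [ 0.4249 -0.0261] rect [425. -26.] [44. 47.] 89 [ 94. 153. 101.]
```

View pics/c1.png

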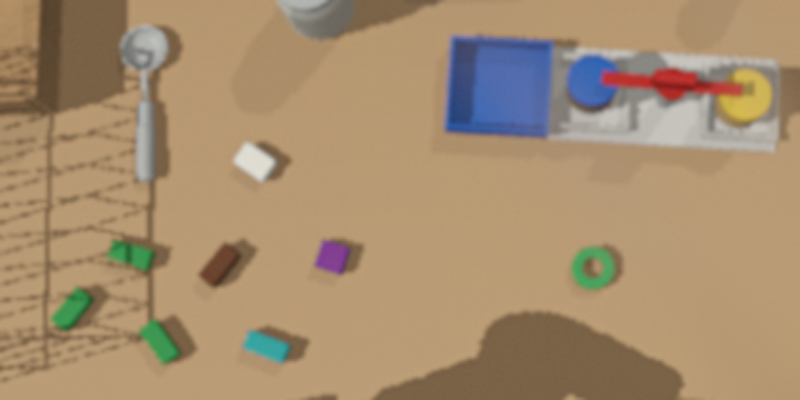

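Look-alikes of block_wood in the top view: green (139,293), (163,272), (174,306), teal (216,309) and brown (198,276). The brown one is the "dark wooden" one. The white block is at (211,234), purple at (243,272) and the green ring at (346,276). That makes four chews, the maximum. The yellow jar is in the right well and the blue one in the left. Next I'll get the caddy pose.

```bash
cat >> h.py <<'E'
RNG={'purple':((125,60,40),(160,255,255)),'red':((0,150,90),(6,255,255)),'blue':((105,120,60),(125,255,255)),'yellow':((22,120,120),(35,255,255)),'green':((45,60,60),(80,255,255))}
def seg(im,col,roi,h):
    x0,y0,x1,y1=roi
    hsv=cv2.cvtColor(im['pixels'],cv2.COLOR_BGR2HSV);m=cv2.inRange(hsv,*RNG[col]);k=np.zeros_like(m);k[y0:y1,x0:x1]=m[y0:y1,x0:x1]
    ys,xs=np.nonzero(k);W=np.array([ray(im,x,y,h)[:2] for x,y in zip(xs,ys)],np.float32)
    r=cv2.minAreaRect(W*1000);print(col,len(xs),'ctr',np.round(W.mean(0)*1000,1),'rect',np.round(r[0],1),np.round(r[1],1),round(r[2],1));return W
def go(target,psi):
    """shift in tool axes (cm) and turn (deg) to bring TCP to target with closing line at world angle psi"""
    s=observe();R=np.array(s['tool_rot']);d=R.T@(np.array(target)-s['position'])*100
    cur=np.degrees(np.arctan2(R[1,1],R[0,1]));t=(cur-psi+90)%180-90
    print('shift cm',np.round(d,2),'turn',round(t,1),'psi now',round(cur,1))
E
python3 - <<'E'
from h import *
im=snap('top')
seg(im,'purple',(225,255,265,290),.018)
seg(im,'red',(340,190,430,220),.084)
seg(im,'blue',(280,180,334,230),.030)
seg(im,'blue',(334,185,360,220),.068)
seg(im,'yellow',(390,190,430,225),.068)
im=snap('scene')
for n in ['well_left','well_right','tray','clamp_grip','jar_yellow','jar_blue','coaster','ring_green','block_purple','block_white','block_wood']:
    print(n,[(round(d['score'],2),np.round(d['point'],3).tolist()) for d in spotter.mark_of(n,'scene')[:5]])
go([.431,.364,.10],50)
E
```

```text
purple 126 ctr [438.2 244.8] rect [438.5 244.7] [29.2 29.8] 71.3
red 287 ctr [ 603.4 -109.5] rect [ 601.9 -108.7] [135.3  28.6] 89.2
blue 1313 ctr [612.6  67.2] rect [614.1  68.4] [102.8  98.5] 85.8
blue 250 ctr [610.4 -25.8] rect [610.4 -27.9] [43.7 47.3] 88.7
yellow 264 ctr [ 590.7 -187.9] rect [ 591.2 -187. ] [45.6 53.7] 59.8
well_left [(0.67, [0.608, -0.026, 0.002])]
well_right [(0.79, [0.595, -0.19, 0.004]), (0.75, [0.61, -0.028, 0.002])]
tray [(0.86, [0.618, 0.068, 0.006]), (0.26, [0.605, -0.108, 0.104])]
clamp_grip [(0.7, [0.604, -0.11, 0.108])]
jar_yellow [(0.69, [0.593, -0.184, 0.005]), (0.39, [0.431, 0.363, -0.0])]
jar_blue [(0.59, [0.614, -0.032, 0.005])]
coaster [(0.94, [0.435, -0.313, -0.001])]
ring_green [(0.52, [0.426, -0.023, 0.001])]
block_purple [(0.72, [0.438, 0.248, -0.001])]
block_white [(0.69, [0.539, 0.328, 0.003]), (0.18, [0.596, -0.188, 0.005])]
block_wood [(0.85, [0.386, 0.528, 0.001]), (0.8, [0.354, 0.429, -0.002]), (0.68, [0.431, 0.362, -0.0]), (0.5, [0.444, 0.461, -0.001])]
shift cm [-29.62  -6.98  13.13] turn 21.8 psi now 71.8
```

move_arm(series="-6 -1.4 2.6 5 0.4;-12 -2.8 5.2 10 0.4;-18 -4.2 7.8 15 0.4;-24 -5.6 10.4 20 0.4;-29.6 -7 13 21.8 0.4;-29.6 -7 13 21.8 0.4;-29.6 -7 13 21.8 0.4;-29.6 -7 13 21.8 0.4", force=50)

```text
time_s: 2.75
position: [0.4299, 0.3649, 0.1021]
tool_rot: [[-0.768, 0.641, 0.001], [0.641, 0.768, 0.001], [-0.0, 0.001, -1.0]]
ft_force: [-0.8, -0.5, -0.0]
grip_width: 0.0595
gripper_force: 0.0
```

```bash
python3 - <<'E'
from h import *
s=st();im=snap('wrist','w1.png');R,_=cv2.Rodrigues(np.array(im['rvec'],float));print(np.round(-R.T@np.array(im['tvec'],float).ravel(),3))
print([(round(d['score'],2),np.round(d['point'],4).tolist()) for d in spotter.mark_of('block_wood','wrist')[:5]])
go([.431,.364,.003],50)
E
```

```text
t 2.75 pos [0.4299 0.3649 0.1021] w 0.0595 gf 0.0 ft [-0.8 -0.5 -0. ] q [ 28.3  30.3  83.3   0.   66.4 -21.9]
[0.365 0.419 0.243]
[(0.9, [0.3504, 0.4288, 0.0011]), (0.87, [0.4438, 0.4652, 0.0016]), (0.77, [0.3491, 0.3178, -0.002]), (0.72, [0.4296, 0.3679, -0.0012])]
shift cm [-0.15 -0.01  9.92] turn 0.2 psi now 50.2
```

View pics/w1.png

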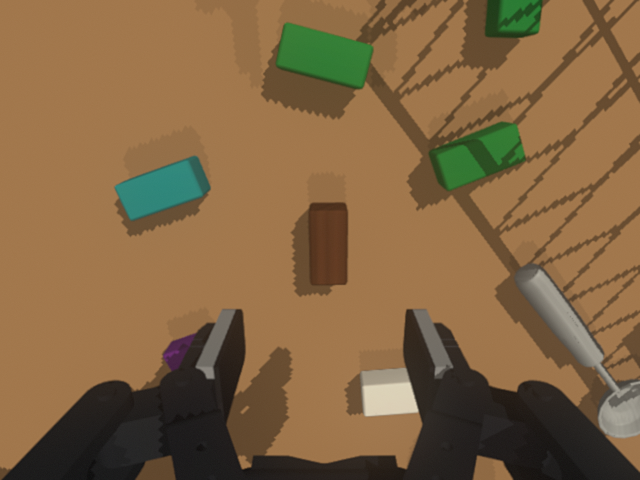

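The brown wooden block is at (328,245), aligned with the fingers. The green blocks at (324,55) and (477,157) and the teal one at (162,188) are the look-alikes and are clear of them. I'll grasp.

move_arm(series="-0.1 0 4 0 0.3;-0.1 0 7.5 0 0.2;-0.1 0 9.8 0 0.2;-0.1 0 9.8 0 0.2;-0.1 0 9.8 0 -1;-0.1 0 9.8 0 -1;-0.1 0 9.8 0 -1;-0.1 0 9.8 0 -1")

```text
time_s: 3.85
position: [0.4321, 0.3639, 0.0049]
tool_rot: [[-0.767, 0.642, 0.002], [0.642, 0.767, 0.002], [-0.001, 0.003, -1.0]]
ft_force: [-1.1, 0.1, 6.3]
grip_width: 0.0208
gripper_force: 49.8
```

move_arm(series="0 0 0 0 -1;0 0 -3 0 -1;0 0 -8 0 -1;0 0 -8 0 -1")

```text
time_s: 4.35
position: [0.4332, 0.3642, 0.0874]
tool_rot: [[-0.767, 0.642, 0.007], [0.642, 0.767, 0.004], [-0.003, 0.008, -1.0]]
ft_force: [-0.3, -0.1, -0.5]
grip_width: 0.021
gripper_force: 49.0
```

```bash
python3 - <<'E'
from h import *
st();go([.630,.092,.085],86)
go([.630,.092,.085],-4)
E
```

```text
t 4.35 pos [0.4332 0.3642 0.0874] w 0.021 gf 49.01646316051483 ft [-0.3 -0.1 -0.5] q [ 28.1  31.3  84.2   0.   64.  -22. ]
shift cm [-32.57  -8.24   0.28] turn -35.9 psi now 50.1
shift cm [-32.57  -8.24   0.28] turn 54.1 psi now 50.1
```

```bash
cat >> h.py <<'E'
O=np.array([.603,-.107]);YAW=np.radians(-4.2)
def cad(x,y):
    c,s=np.cos(YAW),np.sin(YAW);return O+np.array([c*x-s*y,s*x+c*y])/1000
E
python3 - <<'E'
from h import *
p=cad(20,208);print(p);go([*p,.085],86);go([*p,.036],86)
E
```

```text
[0.63817983 0.09897665]
shift cm [-32.75  -7.18   0.29] turn -35.9 psi now 50.1
shift cm [-32.73  -7.22   5.19] turn -35.9 psi now 50.1
```

move_arm(series="-6 -1.2 0 -8 -1;-12 -2.5 0 -16 -1;-18 -4 0 -24 -1;-24 -5.4 0 -32 -1;-30 -6.6 0 -36 -1;-32.7 -7.2 0 -36 -1;-32.7 -7.2 2.5 -36 -1;-32.7 -7.2 5.2 -36 -1")

```text
time_s: 5.35
position: [0.6359, 0.0976, 0.0302]
tool_rot: [[-0.998, 0.07, -0.0], [0.07, 0.998, -0.0], [0.0, -0.0, -1.0]]
ft_force: [-0.8, -0.0, -0.7]
grip_width: 0.0207
gripper_force: 49.0
```

move_arm(series="0 0 0 0 -1;0 0 0 0 -1;0 0 0 0 0;0 0 0 0 0;0 0 -5 0 0;0 0 -7 0 0.2")

```text
time_s: 6.1
position: [0.637, 0.0981, 0.1045]
tool_rot: [[-0.998, 0.069, 0.004], [0.069, 0.998, -0.0], [-0.004, 0.0, -1.0]]
ft_force: [0.0, 0.3, -0.3]
grip_width: 0.0512
gripper_force: 0.0
```

```bash
python3 - <<'E'
from h import *
st();im=snap('wrist','w2.png')
go([.541,.328,.10],-36)
E
```

```text
t 6.1 pos [0.637  0.0981 0.1045] w 0.0512 gf 0.0 ft [ 0.   0.3 -0.3] q [ -1.7  37.1  69.    0.   73.6 -87.8]
shift cm [11.23 22.27  0.56] turn -57.9 psi now 86.1
```

View pics/w2.png

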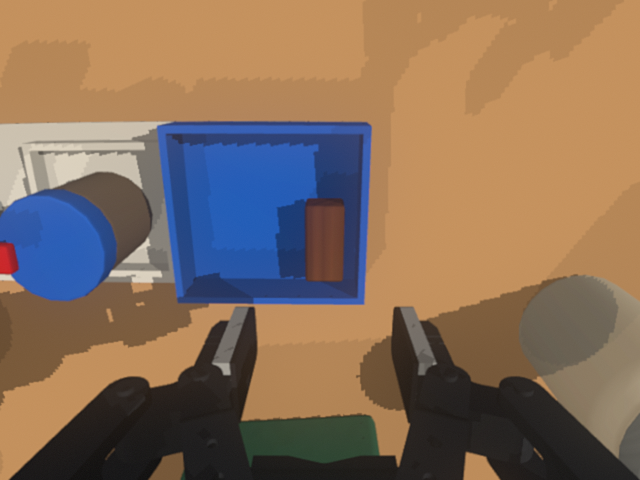

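The wood block lies in the tray at (325,240), and the wrist view shows the tray, jar and clamp as expected. Next is the white block.

move_arm(series="2 4 0 -10 0.3;4 8 0 -20 0.3;6 12 0 -30 0.3;8 16 0.3 -40 0.3;10 20 0.5 -50 0.3;11.2 22.2 0.5 -58 0.3;11.2 22.2 0.5 -58 0.3;11.2 22.2 0.5 -58 0.3")

```text
time_s: 7.15
position: [0.5398, 0.3266, 0.0961]
tool_rot: [[-0.589, -0.808, -0.0], [-0.808, 0.589, -0.0], [0.0, -0.0, -1.0]]
ft_force: [0.3, -1.3, 0.7]
grip_width: 0.0556
gripper_force: 0.0
```

```bash
python3 - <<'E'
from h import *
st();im=snap('wrist')
for d in spotter.cut_out('block_white','wrist')[:3]:
    m=d['pixels'];ys,xs=np.nonzero(m);W=np.array([ray(im,x,y,.018)[:2] for x,y in zip(xs[::7],ys[::7])],np.float32)*1000
    print(round(d['score'],2),len(xs),xs.mean(),ys.mean(),np.round(cv2.minAreaRect(W),1) if 0 else cv2.minAreaRect(W))
go([.541,.328,.003],144)
E
```

```text
t 7.15 pos [0.5398 0.3266 0.0961] w 0.0556 gf 0.0 ft [ 0.3 -1.3  0.7] q [  20.5   36.5   71.9   -0.    71.7 -123.5]
0.74 174 6.017241379310345 5.448275862068965 ((588.618896484375, 134.02029418945312), (6.378615856170654, 9.604971885681152), 50.398433685302734)
0.59 3165 323.3981042654028 249.77061611374407 ((539.93701171875, 326.4673767089844), (41.508056640625, 25.250282287597656), 54.81660079956055)
shift cm [-0.19  0.02  9.32] turn -0.1 psi now 143.9
```

move_arm(series="0 0 4 0 0.3;0 0 7.5 0 0.3;0 0 9.1 0 0.3;0 0 9.1 0 0.3;0 0 9.1 0 -1;0 0 9.1 0 -1;0 0 9.1 0 -1;0 0 9.1 0 -1")

```text
time_s: 8.25
position: [0.5404, 0.3276, 0.007]
tool_rot: [[-0.587, -0.81, 0.003], [-0.81, 0.587, 0.001], [-0.002, -0.002, -1.0]]
ft_force: [-0.5, 0.3, 6.7]
grip_width: 0.0246
gripper_force: 49.8
```

move_arm(series="0 0 0 0 -1;0 0 -3 0 -1;0 0 -8 0 -1;0 0 -8 0 -1")

```text
time_s: 8.75
position: [0.5414, 0.3281, 0.0899]
tool_rot: [[-0.587, -0.81, 0.008], [-0.81, 0.587, 0.003], [-0.007, -0.005, -1.0]]
ft_force: [-0.6, 0.6, -0.4]
grip_width: 0.0243
gripper_force: 49.2
```

```bash
python3 - <<'E'
from h import *
st();p=cad(18,172);print(p);go([*p,.085],86);go([*p,.036],86)
E
```

```text
t 8.75 pos [0.5414 0.3281 0.0899] w 0.0243 gf 49.150745272636414 ft [-0.6  0.6 -0.4] q [  20.5   36.9   72.3    0.    70.3 -123.5]
[0.63354863 0.0632198 ]
shift cm [ 16.04 -23.01   0.48] turn 58.1 psi now 144.1
shift cm [ 16.07 -22.98   5.38] turn 58.1 psi now 144.1
```

move_arm(series="3 -4.2 0 10 -1;6 -8.4 0 20 -1;9 -12.6 0 30 -1;12 -16.8 0 40 -1;15 -21 0 50 -1;16 -23 0 58 -1;16 -23 2.5 58 -1;16 -23 4.8 58 -1")

```text
time_s: 9.75
position: [0.6316, 0.0623, 0.0362]
tool_rot: [[-0.998, 0.07, -0.001], [0.07, 0.998, 0.0], [0.001, 0.0, -1.0]]
ft_force: [-0.3, -0.1, -0.6]
grip_width: 0.0246
gripper_force: 49.2
```

move_arm(series="0 0 0 0 -1;0 0 0 0 -1;0 0 0 0 0;0 0 0 0 0;0 0 -5 0 0;0 0 -7 0 0.2")

```text
time_s: 10.5
position: [0.6327, 0.0627, 0.1104]
tool_rot: [[-0.998, 0.069, 0.004], [0.069, 0.998, -0.0], [-0.004, -0.0, -1.0]]
ft_force: [0.2, 0.0, -0.6]
grip_width: 0.0516
gripper_force: 0.0
```

```bash
python3 - <<'E'
from h import *
st();im=snap('wrist','w3.png');im=snap('top');seg(im,'purple',(200,235,300,310),.018)
go([.4385,.2447,.10],71.3)
E
```

```text
t 10.5 pos [0.6327 0.0627 0.1104] w 0.0516 gf 0.0 ft [ 0.2  0.  -0.6] q [ -5.   36.   70.2  -0.   73.6 -91. ]
purple 53 ctr [446.5 243.7] rect [448.3 242.7] [29.  13.1] 89.2
shift cm [20.66 16.82  0.9 ] turn 14.8 psi now 86.1
```

View pics/w3.png

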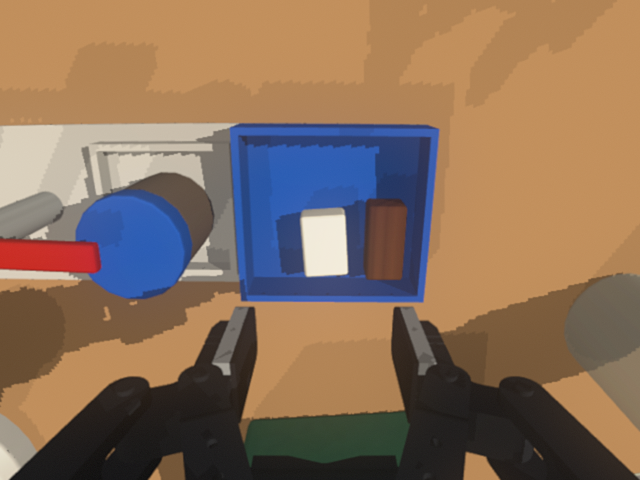

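White (325,240) and wood (385,240) both lie flat in the tray. Next is purple.

move_arm(series="4.5 3.6 0 5 0.4;9 7.2 0 10 0.4;13.5 10.8 0.5 14.8 0.4;18 14.5 0.9 14.8 0.4;20.7 16.8 0.9 14.8 0.4;20.7 16.8 0.9 14.8 0.4;20.7 16.8 0.9 14.8 0.4")

```text
time_s: 11.48
position: [0.4373, 0.2442, 0.0979]
tool_rot: [[-0.947, 0.322, -0.0], [0.322, 0.947, -0.0], [0.0, -0.0, -1.0]]
ft_force: [0.2, -0.4, -0.0]
grip_width: 0.0595
gripper_force: 0.0
```

```bash
python3 - <<'E'
from h import *
st();im=snap('wrist')
W=seg(im,'purple',(0,0,640,480),.018)
go([.4385,.2447,.003],71.3)
E
```

```text
t 11.475 pos [0.4373 0.2442 0.0979] w 0.0595 gf 0.0 ft [ 0.2 -0.4 -0. ] q [ 15.6  25.4  93.6  -0.   61.  -55.6]
purple 2798 ctr [435.6 247.8] rect [435.8 247.8] [28.7 32.6] 71.5
shift cm [-0.07  0.1   9.5 ] turn -0.1 psi now 71.2
```

move_arm(series="0 0.2 4 0 0.4;0 0.2 7.5 0 0.3;0 0.2 9.3 0 0.3;0 0.2 9.3 0 0.3;0 0.2 9.3 0 -1;0 0.2 9.3 0 -1;0 0.2 9.3 0 -1;0 0.2 9.3 0 -1")

```text
time_s: 12.52
position: [0.4383, 0.2465, 0.0064]
tool_rot: [[-0.947, 0.321, 0.002], [0.321, 0.947, 0.0], [-0.002, 0.001, -1.0]]
ft_force: [-0.0, -2.1, 6.6]
grip_width: 0.0288
gripper_force: 50.1
```

move_arm(series="0 0 0 0 -1;0 0 -3 0 -1;0 0 -8 0 -1;0 0 -8 0 -1")

```text
time_s: 13.02
position: [0.4391, 0.247, 0.0886]
tool_rot: [[-0.947, 0.321, 0.007], [0.321, 0.947, 0.002], [-0.006, 0.004, -1.0]]
ft_force: [-0.9, -0.4, -0.6]
grip_width: 0.0283
gripper_force: 49.4
```

```bash
python3 - <<'E'
from h import *
st();p=cad(22,144);print(p);go([*p,.085],86);go([*p,.036],86)
E
```

```text
t 13.025 pos [0.4391 0.247  0.0886] w 0.0283 gf 49.43517029285431 ft [-0.9 -0.4 -0.6] q [ 15.9  26.2  94.1   0.   59.3 -55.4]
[0.63548722 0.03500204]
shift cm [-25.4  -13.77   0.46] turn -14.7 psi now 71.3
shift cm [-25.38 -13.79   5.36] turn -14.7 psi now 71.3
```

```bash
python3 - <<'E'
from h import *
p=cad(-24,159);print(p);go([*p,.085],86);go([*p,.036],86)
E
```

```text
[0.59070933 0.05333072]
shift cm [-20.58 -13.48   0.43] turn -14.7 psi now 71.3
shift cm [-20.55 -13.5    5.33] turn -14.7 psi now 71.3
```

move_arm(series="-5 -3.2 0 -5 -1;-10 -6.5 0 -10 -1;-15 -9.8 0 -14.7 -1;-20 -13.2 0 -14.7 -1;-20.6 -13.5 1 -14.7 -1;-20.6 -13.5 3.5 -14.7 -1;-20.6 -13.5 4.8 -14.7 -1;-20.6 -13.5 4.8 -14.7 -1")

```text
time_s: 14.02
position: [0.5883, 0.0531, 0.0363]
tool_rot: [[-0.998, 0.07, -0.003], [0.07, 0.998, 0.0], [0.003, 0.0, -1.0]]
ft_force: [1.4, -0.3, -0.2]
grip_width: 0.0284
gripper_force: 55.3
```

move_arm(series="0 0 0 0 -1;0 0 0 0 -0.1;0 0 0 0 -0.1;0 0 -5 0 -0.1;0 0 -7 0 0.2;0 0 -7 0 0.2")

```text
time_s: 14.78
position: [0.5899, 0.0524, 0.1088]
tool_rot: [[-0.997, 0.071, 0.003], [0.071, 0.998, -0.0], [-0.004, -0.0, -1.0]]
ft_force: [-0.2, -0.9, -0.8]
grip_width: 0.051
gripper_force: 0.0
```

```bash
python3 - <<'E'
from h import *
st();im=snap('wrist','w4.png');im=snap('top');seg(im,'green',(320,250,375,305),.013)
go([.425,-.0260,.10],86)
E
```

```text
t 14.775 pos [0.5899 0.0524 0.1088] w 0.051 gf 0.0 ft [-0.2 -0.9 -0.8] q [ -6.4  32.2  78.1   0.   69.5 -92.3]
green 181 ctr [422.8 -27.1] rect [422.2 -27.4] [41.9 41.9] 89.0
shift cm [15.78 -8.98  0.67] turn -0.1 psi now 85.9
```

View pics/w4.png

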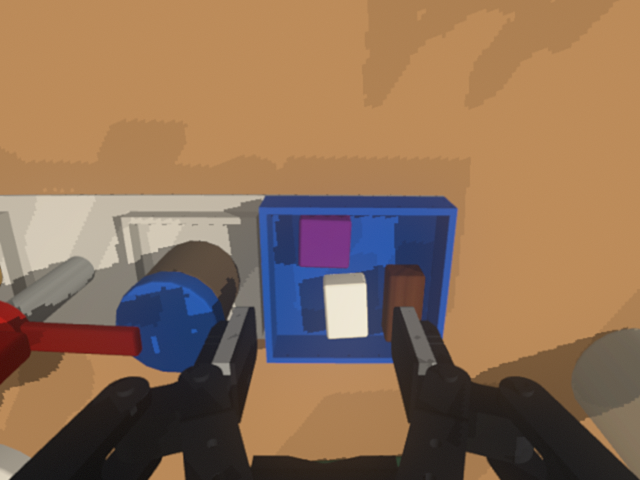

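All three blocks lie in the tray: purple (325,242), white (345,305) and wood (405,300). Next is the green ring.

move_arm(series="5.5 -3 0 0 0.4;11 -6 0 0 0.5;15.8 -9 0.6 0 0.5;15.8 -9 0.6 0 0.5;15.8 -9 0.6 0 0.5;15.8 -9 0.6 0 0.5")

```text
time_s: 15.62
position: [0.4262, -0.026, 0.1011]
tool_rot: [[-0.998, 0.07, 0.0], [0.07, 0.998, -0.0], [-0.0, 0.0, -1.0]]
ft_force: [0.2, 0.3, -0.7]
grip_width: 0.064
gripper_force: 0.0
```

```bash
python3 - <<'E'
from h import *
st();im=snap('wrist')
W=seg(im,'green',(150,80,500,400),.013)
go([.425,-.0260,.003],86)
E
```

```text
t 15.625 pos [ 0.4262 -0.026   0.1011] w 0.064 gf 0.0 ft [ 0.2  0.3 -0.7] q [ -19.5   19.   104.5    0.    56.5 -105.5]
green 3797 ctr [421.  -26.1] rect [421.2 -26.4] [44.1 46.2] 87.5
shift cm [ 0.11 -0.02  9.81] turn 0.0 psi now 86.0
```

move_arm(series="0.3 0 4 0 0.5;0.3 0 8 0 0.5;0.3 0 10 0 0.5;0.3 0 10 0 0.5;0.3 0 10 0 -1;0.3 0 10 0 -1;0.3 0 10 0 -1;0.3 0 10 0 -1")

```text
time_s: 16.68
position: [0.4229, -0.026, 0.0025]
tool_rot: [[-0.998, 0.07, 0.002], [0.07, 0.998, -0.001], [-0.002, -0.0, -1.0]]
ft_force: [-0.5, 1.7, 6.1]
grip_width: 0.0432
gripper_force: 50.4
```

move_arm(series="0 0 0 0 -1;0 0 -3 0 -1;0 0 -8 0 -1;0 0 -8 0 -1")

```text
time_s: 17.18
position: [0.424, -0.0264, 0.0847]
tool_rot: [[-0.997, 0.07, 0.008], [0.07, 0.998, -0.003], [-0.008, -0.002, -1.0]]
ft_force: [0.1, -0.5, -0.2]
grip_width: 0.0435
gripper_force: 51.0
```

```bash
python3 - <<'E'
from h import *
st();p=cad(-23,201);print(p);go([*p,.085],86);go([*p,.036],86)
E
```

```text
t 17.175 pos [ 0.424  -0.0264  0.0847] w 0.0435 gf 51.02709621191025 ft [ 0.1 -0.5 -0.2] q [ -19.6   20.2  106.3   -0.    52.9 -105.6]
[0.59478264 0.09514469]
shift cm [-16.18  13.33   0.07] turn -0.0 psi now 86.0
shift cm [-16.15  13.34   4.97] turn -0.0 psi now 86.0
```

move_arm(series="-4.4 3.6 0 0 -1;-8.8 7.2 0 0 -1;-13.2 10.8 0 0 -1;-16.2 13.3 0 0 -1;-16.2 13.3 0 0 -1;-16.2 13.3 3 0 -1;-16.2 13.3 4.5 0 -1;-16.2 13.3 4.5 0 -1")

```text
time_s: 18.18
position: [0.5923, 0.0948, 0.0355]
tool_rot: [[-0.997, 0.071, -0.003], [0.071, 0.997, 0.0], [0.003, -0.0, -1.0]]
ft_force: [0.2, -0.5, -0.7]
grip_width: 0.0433
gripper_force: 51.0
```

move_arm(series="0 0 0 0 -1;0 0 0 0 0.3;0 0 0 0 0.3;0 0 -5 0 0.3;0 0 -10 0 0.3;0 0 -12 0 0.3")

```text
time_s: 18.92
position: [0.5941, 0.0953, 0.1598]
tool_rot: [[-0.997, 0.07, 0.005], [0.07, 0.998, -0.0], [-0.005, 0.0, -1.0]]
ft_force: [0.8, -0.3, -0.6]
grip_width: 0.0553
gripper_force: 0.0
```

```bash
python3 - <<'E'
from h import *
st();im=snap('wrist','w5.png')
p=cad(0,0);go([*p,.17],-4.2)
E
```

```text
t 18.925 pos [0.5941 0.0953 0.1598] w 0.0553 gf 0.0 ft [ 0.8 -0.3 -0.6] q [ -2.2  30.1  72.6  -0.   77.  -88.1]
shift cm [ -2.27 -20.12  -0.86] turn -89.8 psi now 86.0
```

View pics/w5.png

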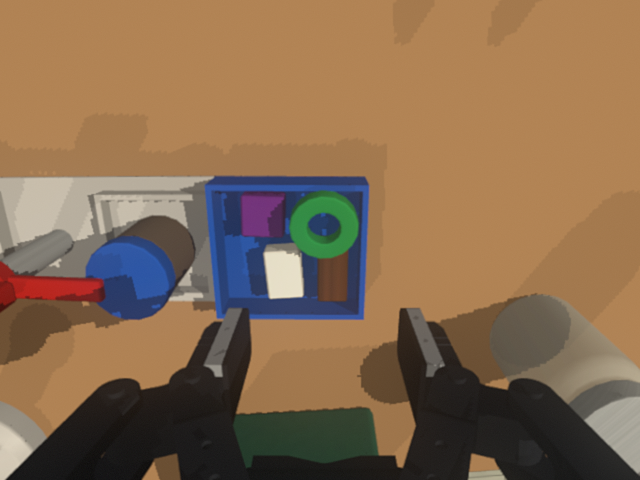

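All four chews are in the tray. The ring at (325,225) leans slightly on the wood block but sits inside the walls. Next is the clamp.

move_arm(series="0 -2.5 -1 10 0.3;-0.6 -5 -1 20 0;-1.2 -7.5 -1 30 0;-1.6 -10 -1 40 0;-2 -13 -1 50 0;-2.3 -16 -1 60 0;-2.3 -19 -1 70 0;-2.3 -20.1 -1 80 0")

```text
time_s: 19.98
position: [0.6016, -0.1085, 0.1655]
tool_rot: [[-0.096, 0.995, -0.001], [0.995, 0.096, 0.0], [0.0, -0.001, -1.0]]
ft_force: [0.3, -0.5, -0.6]
grip_width: 0.0427
gripper_force: 0.0
```

move_arm(series="0 0 0 9.8 0.1;0 0 0 9.8 0.1;0 0 0 9.8 0.1")

```text
time_s: 20.35
position: [0.6019, -0.1067, 0.166]
tool_rot: [[0.064, 0.998, -0.0], [0.998, -0.064, 0.0], [0.0, -0.0, -1.0]]
ft_force: [-0.1, 0.3, -0.8]
grip_width: 0.0468
gripper_force: 0.0
```

```bash
python3 - <<'E'
from h import *
st();im=snap('wrist','w6.png')
W=seg(im,'red',(0,0,640,480),.118)
for c in ['wrist','top','scene']:
    print(c,[(round(d['score'],2),np.round(d['point'],4).tolist()) for d in spotter.mark_of('clamp_grip',c)[:3]])
p=cad(0,0);go([*p,.09],-4.2)
E
```

```text
t 20.35 pos [ 0.6019 -0.1067  0.166 ] w 0.0468 gf 0.0 ft [-0.1  0.3 -0.8] q [-21.1  30.8  70.1  -0.   79.1 -17.5]
red 6510 ctr [603.8 -93.9] rect [603.6 -96.3] [114.8  27.9] 87.7
wrist [(0.86, [0.6016, -0.1053, 0.1023])]
top [(0.75, [0.6027, -0.1061, 0.1064])]
scene [(0.7, [0.6036, -0.1096, 0.1081])]
shift cm [-0.02  0.1   7.63] turn 0.4 psi now -3.8
```

View pics/w6.png

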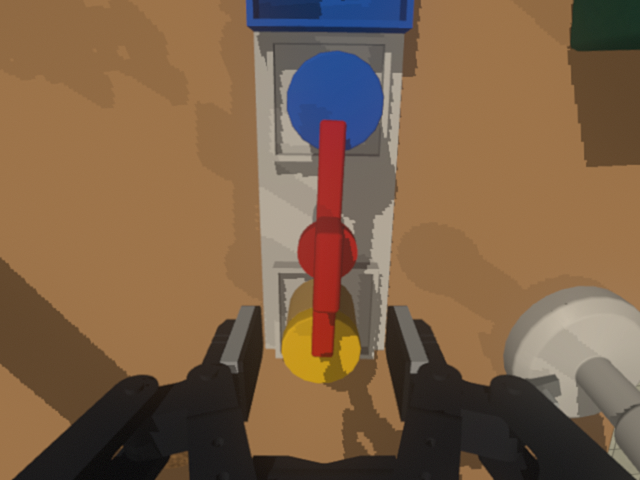

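The red wing is centred between the fingers at (326,250), with the blue lid above at (335,100) and the yellow one below at (322,345). I'll grip the knob and turn it.

move_arm(series="0 0.1 3 0 0;0 0.1 6 0 0;0 0.1 7.5 0 0;0 0.1 7.5 0 0;0 0.1 7.5 0 -1;0 0.1 7.5 0 -1;0 0.1 7.5 0 -1;0 0.1 7.5 0 -1", force=70)

```text
time_s: 21.55
position: [0.6036, -0.1072, 0.0927]
tool_rot: [[0.067, 0.998, 0.003], [0.998, -0.067, -0.001], [-0.001, 0.003, -1.0]]
ft_force: [-0.5, 0.7, 6.1]
grip_width: 0.0126
gripper_force: 68.5
```

```bash
python3 - <<'E'
from h import *
s=st();print(s['wrist_torque']);go([*cad(0,0),.09],-4.2)
E
```

```text
t 21.55 pos [ 0.6036 -0.1072  0.0927] w 0.0126 gf 68.46425414085388 ft [-0.5  0.7  6.1] q [-21.1  35.1  75.5   0.   69.3 -17.3]
[ 0.05052878  0.09512622 -0.08662571]
shift cm [ 0.01 -0.07  0.27] turn 0.3 psi now -3.9
```

move_arm(series="0 0 0 -8 -1;0 0 0 -18 -1;0 0 0 -28 -1;0 0 0 -38 -1;0 0 0 -48 -1;0 0 0 -58 -1;0 0 0 -68 -1;0 0 0 -78 -1")

```text
time_s: 22.55
position: [0.6022, -0.1081, 0.0927]
tool_rot: [[-0.964, 0.268, -0.001], [0.268, 0.964, -0.002], [0.001, -0.003, -1.0]]
ft_force: [-8.3, -5.9, 9.2]
grip_width: 0.0132
gripper_force: 69.0
```

move_arm(series="0 0 0 -4 -1;0 0 0 -4 -1;0 0 0 -4 -1;0 0 0 -4 -0.3;0 0 0 -4 -0.3;0 0 -5 -4 -0.3;0 0 -9 -4 -0.3;0 0 -9 -4 0")

```text
time_s: 23.55
position: [0.6042, -0.1071, 0.1846]
tool_rot: [[-0.979, 0.205, 0.006], [0.205, 0.979, -0.002], [-0.006, -0.001, -1.0]]
ft_force: [0.4, 0.2, -0.3]
grip_width: 0.0427
gripper_force: 0.0
```

```bash
python3 - <<'E'
from h import *
s=st();im=snap('wrist','w7.png');go([*cad(0,-80),.17],-4.2)
E
```

```text
t 23.55 pos [ 0.6042 -0.1071  0.1846] w 0.0427 gf 0.0 ft [ 0.4  0.2 -0.3] q [-21.1  30.   68.4   0.   81.2 -99.3]
shift cm [-1.03 -7.95  1.23] turn 82.4 psi now 78.2
```

View pics/w7.png

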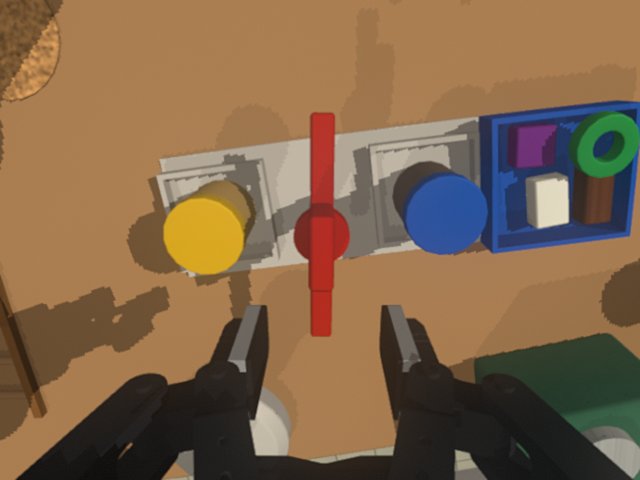

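The clamp is open, with its arms upright in the image at x≈322. The yellow lid is at (205,233) and the blue one at (445,213). I'll measure the jars.

```bash
python3 - <<'E'
from h import *
for j in ['jar_yellow','jar_blue']:
    for c in ['wrist','top','scene']:
        print(j,c,[(round(d['score'],2),np.round(d['point'],4).tolist()) for d in spotter.mark_of(j,c)[:2]])
im=snap('wrist')
for (u,v,r) in [(205,233,41),(445,213,41)]:
    print(np.round(ray(im,u,v,.068),4), np.round(ray(im,u+r,v,.068)-ray(im,u-r,v,.068),4))
print(cad(0,-80),cad(0,80));print(observe()['time_s'])
E
```

```text
jar_yellow wrist [(0.95, [0.5968, -0.1872, 0.0068]), (0.22, [0.5907, 0.0511, 0.005])]
jar_yellow top [(0.91, [0.5983, -0.1895, 0.0038])]
jar_yellow scene [(0.69, [0.5929, -0.1837, 0.0051]), (0.39, [0.431, 0.3628, -0.0005])]
jar_blue wrist []
jar_blue top [(0.8, [0.6124, -0.0247, 0.0041])]
jar_blue scene [(0.59, [0.6137, -0.0318, 0.005])]
[ 0.5875 -0.1807  0.068 ] [0.0109 0.0514 0.    ]
[ 0.6059 -0.0302  0.068 ] [0.0106 0.0507 0.    ]
[ 0.59714094 -0.18678516] [ 0.60885906 -0.02721484]
23.95
```

move_arm(series="0 -1 0 10 0.4;0 -2 0 20 0.6;-0.2 -3 0 30 1;-0.5 -4 0 40 1;-1 -5 0 50 1;-1 -6.5 0 60 1;-1 -7.8 0.5 70 1;-1 -7.8 1 80 1", force=60)

```text
time_s: 24.95
position: [0.5965, -0.1862, 0.1707]
tool_rot: [[0.039, 0.999, -0.001], [0.999, -0.039, 0.0], [0.0, -0.001, -1.0]]
ft_force: [-0.7, 0.7, -0.4]
grip_width: 0.0854
gripper_force: 0.0
```

move_arm(series="0 0 0 2.4 1;0 0 0 2.4 1;0 0 0 2.4 1")

```text
time_s: 25.32
position: [0.5968, -0.1853, 0.1712]
tool_rot: [[0.073, 0.997, -0.0], [0.997, -0.073, 0.0], [0.0, -0.0, -1.0]]
ft_force: [-0.3, 0.7, -0.2]
grip_width: 0.0855
gripper_force: 0.0
```

```bash
python3 - <<'E'
from h import *
s=st();im=snap('wrist','w8.png')
hsv=cv2.cvtColor(im['pixels'],cv2.COLOR_BGR2HSV)
print([(round(d['score'],2),np.round(d['point'],4).tolist()) for d in spotter.mark_of('jar_yellow','wrist')[:2]])
print('red at',proj(im,[[*cad(0,0),.084],[*cad(0,-80),.068]]))
go([.595,-.187,.039],-4.2)
E
```

```text
t 25.325 pos [ 0.5968 -0.1853  0.1712] w 0.0855 gf 0.0 ft [-0.3  0.7 -0.2] q [-28.1  31.9  67.2   0.   80.9 -23.9]
[(0.88, [0.5981, -0.1869, 0.0093])]
red at [[325.37616661 103.13529535]
 [325.36573021 238.78040226]]
shift cm [-0.18 -0.16 13.23] turn -0.0 psi now -4.2
```

View pics/w8.png

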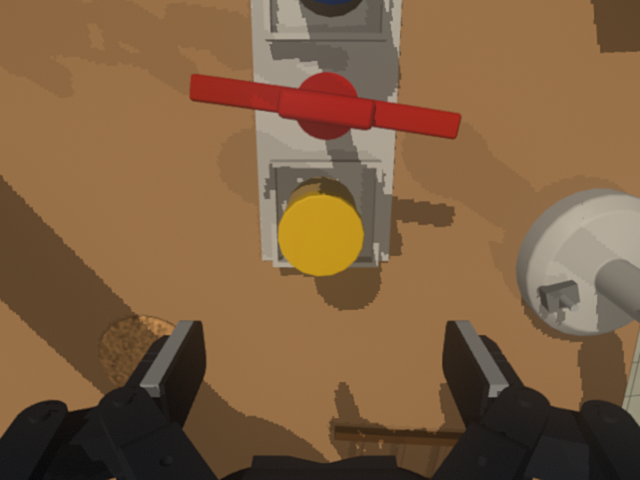

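The yellow lid is centred at (320,235), against (325,239) predicted. I'll descend, grip and lift.

move_arm(series="0 -0.2 4 0 1;0 -0.2 8 0 1;0 -0.2 11.5 0 1;0 -0.2 13.2 0 1;0 -0.2 13.2 0 1;0 -0.2 13.2 0 -1;0 -0.2 13.2 0 -1;0 -0.2 13.2 0 -1")

```text
time_s: 26.42
position: [0.5954, -0.1855, 0.0411]
tool_rot: [[0.074, 0.997, 0.003], [0.997, -0.074, -0.001], [-0.001, 0.003, -1.0]]
ft_force: [-0.6, 0.2, 5.7]
grip_width: 0.0524
gripper_force: 62.1
```

move_arm(series="0 0 0 0 -1;0 0 0 0 -1;0 0 -2 0 -1;0 0 -5 0 -1;0 0 -8 0 -1;0 0 -8 0 -1")

```text
time_s: 27.18
position: [0.5957, -0.1857, 0.1221]
tool_rot: [[0.074, 0.997, 0.005], [0.997, -0.074, -0.003], [-0.002, 0.005, -1.0]]
ft_force: [0.2, 0.3, -0.8]
grip_width: 0.0521
gripper_force: 63.0
```

```bash
python3 - <<'E'
from h import *
s=st();im=snap('top')
print([(round(d['score'],2),np.round(d['point'],4).tolist()) for d in spotter.mark_of('coaster','top')[:2]])
go([.4345,-.312,.12],-4.2);go([.4345,-.312,.04],-4.2)
E
```

```text
t 27.175 pos [ 0.5957 -0.1857  0.1221] w 0.0521 gf 62.975242137908936 ft [ 0.2  0.3 -0.8] q [-28.2  34.2  71.6  -0.   73.9 -23.9]
[(0.59, [0.433, -0.3113, 0.002])]
shift cm [-13.85 -15.01  -0.1 ] turn -0.0 psi now -4.2
shift cm [-13.85 -15.     7.9 ] turn -0.0 psi now -4.2
```

move_arm(series="-3.5 -3.8 0 0 -1;-7 -7.5 0 0 -1;-10.5 -11.3 0 0 -1;-13.8 -15 0 0 -1;-13.8 -15 1 0 -1;-13.8 -15 4 0 -1;-13.8 -15 6.5 0 -1;-13.8 -15 8 0 -1")

```text
time_s: 28.28
position: [0.4343, -0.3106, 0.0383]
tool_rot: [[0.073, 0.997, -0.003], [0.997, -0.073, 0.002], [0.002, -0.003, -1.0]]
ft_force: [-13.8, 0.0, 40.4]
grip_width: 0.0525
gripper_force: 68.5
```

```bash
python3 - <<'E'
from h import *
s=st();im=snap('scene','s2.png')
cv2.imwrite('pics/s2c.png',cv2.resize(im['pixels'][120:320,160:400],(720,600)))
E
```

```text
t 28.275 pos [ 0.4343 -0.3106  0.0383] w 0.0525 gf 68.50498259067535 ft [-13.8   0.   40.4] q [-48.3  33.   91.8  -0.1  55.4 -44. ]
```

View pics/s2c.png

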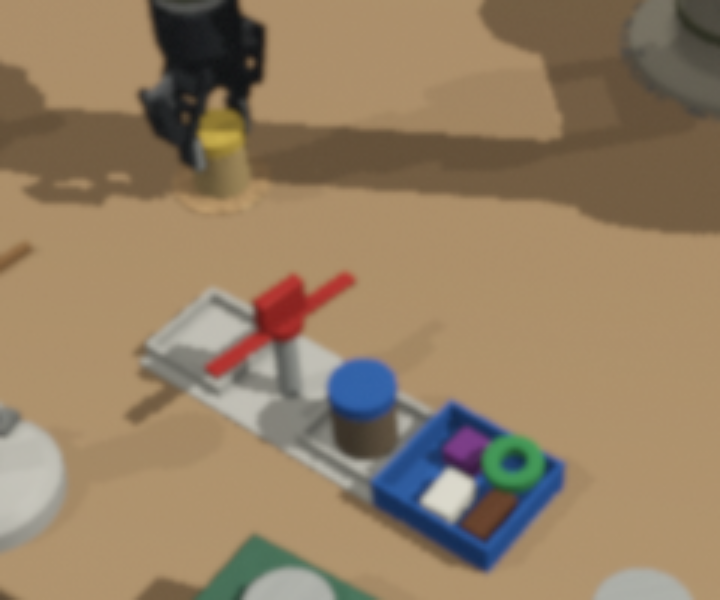

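The yellow jar stands on the coaster at (222,160) but is pressed a bit hard. I'll ease up, release and lift.

move_arm(series="0 0 -0.2 0 -1;0 0 -0.2 0 -1;0 0 -0.2 0 1;0 0 -0.2 0 1;0 0 -0.2 0 1;0 0 -5 0 1;0 0 -10 0 1;0 0 -13 0 1")

```text
time_s: 29.32
position: [0.4352, -0.312, 0.1718]
tool_rot: [[0.074, 0.997, 0.002], [0.997, -0.074, -0.002], [-0.002, 0.002, -1.0]]
ft_force: [0.4, 1.0, 0.0]
grip_width: 0.0856
gripper_force: 0.0
```

```bash
python3 - <<'E'
from h import *
s=st();go([.608,-.028,.17],-4.2)
E
```

```text
t 29.325 pos [ 0.4352 -0.312   0.1718] w 0.0856 gf 0.0 ft [0.4 1.  0. ] q [-48.3  23.2  82.5  -0.   74.1 -44.1]
shift cm [29.6  15.12  0.16] turn -0.1 psi now -4.3
```

move_arm(series="5 2.5 0 0 1;10 5 0 0 1;15 7.6 0 0 1;20 10.2 0 0 1;25 12.8 0 0 1;29.6 15.1 0 0 1;29.6 15.1 0 0 1;29.6 15.1 0 0 1")

```text
time_s: 30.32
position: [0.6072, -0.0279, 0.1692]
tool_rot: [[0.074, 0.997, -0.0], [0.997, -0.074, -0.0], [-0.0, -0.0, -1.0]]
ft_force: [-0.5, -0.5, 1.2]
grip_width: 0.0857
gripper_force: 0.0
```

```bash
python3 - <<'E'
from h import *
s=st();im=snap('wrist','w9.png')
W=seg(im,'blue',(240,150,410,320),.068)
print([(round(d['score'],2),np.round(d['point'],4).tolist()) for d in spotter.mark_of('jar_blue','wrist')[:2]])
print(proj(im,[[*cad(0,80),.068]]))
hsv=cv2.cvtColor(im['pixels'],cv2.COLOR_BGR2HSV);m=cv2.inRange(hsv,*RNG['blue'])[150:320,240:410]
n,l,stt,c=cv2.connectedComponentsWithStats(m);i=1+stt[1:,4].argmax();print(stt[i]+np.array([240,150,0,0,0]),c[i]+[240,150])
go([.608,-.028,.041],-4.2)
E
```

```text
t 30.325 pos [ 0.6072 -0.0279  0.1692] w 0.0857 gf 0.0 ft [-0.5 -0.5  1.2] q [-13.8  30.3  70.5  -0.   79.2  -9.5]
blue 6782 ctr [612.6 -18.5] rect [610.1 -14.5] [78.1 85.3] 85.7
[(0.87, [0.611, -0.0281, 0.0059])]
[[327.25891451 236.2918204 ]]
[ 291  190   85   87 5765] [333.01457069 233.21058109]
shift cm [ 0.08  0.09 12.84] turn -0.1 psi now -4.3
```

move_arm(series="0.1 0.4 4 0 1;0.1 0.4 8 0 1;0.1 0.4 11.5 0 1;0.1 0.4 12.8 0 1;0.1 0.4 12.8 0 1;0.1 0.4 12.8 0 -1;0.1 0.4 12.8 0 -1;0.1 0.4 12.8 0 -1")

```text
time_s: 31.42
position: [0.6122, -0.0272, 0.0431]
tool_rot: [[0.074, 0.997, 0.003], [0.997, -0.074, -0.001], [-0.001, 0.003, -1.0]]
ft_force: [-0.2, 0.3, 5.9]
grip_width: 0.0522
gripper_force: 61.6
```

move_arm(series="0 0 0 0 -1;0 0 0 0 -1;0 0 -2 0 -1;0 0 -6 0 -1;0 0 -11 0 -1;0 0 -14.5 0 -1;0 0 -14.5 0 -1")

```text
time_s: 32.3
position: [0.6124, -0.0271, 0.1896]
tool_rot: [[0.074, 0.997, 0.006], [0.997, -0.074, -0.001], [-0.001, 0.006, -1.0]]
ft_force: [0.4, 0.3, -2.8]
grip_width: 0.052
gripper_force: 63.4
```

```bash
python3 - <<'E'
from h import *
s=st();p=cad(0,-80);go([*p,.186],-4.2);go([*p,.041],-4.2)
im=snap('scene','s3.png');cv2.imwrite('pics/s3c.png',cv2.resize(im['pixels'][120:320,160:400],(720,600)))
E
```

```text
t 32.3 pos [ 0.6124 -0.0271  0.1896] w 0.052 gf 63.369258642196655 ft [ 0.4  0.3 -2.8] q [-13.6  29.7  68.    0.   81.9  -9.3]
shift cm [-16.04  -0.35   0.38] turn -0.0 psi now -4.2
shift cm [-16.02  -0.44  14.87] turn -0.0 psi now -4.2
```

View pics/s3c.png

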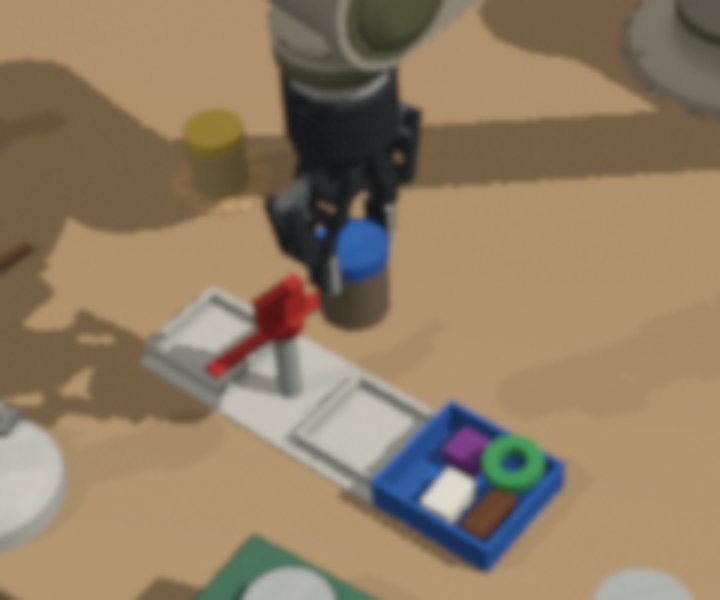

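The blue jar is held upright and high at (355,275), and the yellow one stands on the coaster. I'll carry the blue jar over to the right well.

move_arm(series="-4 0 0 0 -1;-8 -0.2 0 0 -1;-12 -0.3 0 0 -1;-16 -0.4 0 0 -1;-16 -0.4 0 0 -1;-16 -0.4 4 0 -1;-16 -0.4 8 0 -1;-16 -0.4 10 0 -1")

```text
time_s: 33.35
position: [0.5943, -0.1844, 0.0828]
tool_rot: [[0.073, 0.997, -0.005], [0.997, -0.073, 0.003], [0.003, -0.005, -1.0]]
ft_force: [-0.2, 0.3, -1.5]
grip_width: 0.0521
gripper_force: 63.3
```

move_arm(series="0 0 2 0 -1;0 0 4 0 -1;0 0 4.3 0 -1;0 0 4.3 0 -1")

```text
time_s: 33.85
position: [0.5954, -0.1852, 0.0427]
tool_rot: [[0.073, 0.997, -0.001], [0.997, -0.073, 0.001], [0.001, -0.001, -1.0]]
ft_force: [-0.4, -0.3, -1.6]
grip_width: 0.052
gripper_force: 64.4
```

```bash
python3 - <<'E'
from h import *
s=st();go([*cad(0,-80),.043],-4.2)
E
```

```text
t 33.85 pos [ 0.5954 -0.1852  0.0427] w 0.052 gf 64.36030268669128 ft [-0.4 -0.3 -1.6] q [-28.1  39.4  76.2   0.   64.4 -23.9]
shift cm [-0.15  0.18 -0.03] turn -0.0 psi now -4.2
```

move_arm(series="-0.1 0.1 0.1 0 -1;-0.1 0.1 0.1 0 -1;-0.1 0.1 0.1 0 1;-0.1 0.1 0.1 0 1;-0.1 0.1 0.1 0 1;-0.1 0.1 -5 0 1;-0.1 0.1 -10 0 1;-0.1 0.1 -13 0 1")

```text
time_s: 34.85
position: [0.597, -0.1876, 0.176]
tool_rot: [[0.074, 0.997, 0.003], [0.997, -0.074, -0.002], [-0.001, 0.003, -1.0]]
ft_force: [0.1, 0.8, -2.0]
grip_width: 0.0852
gripper_force: 0.0
```

```bash
python3 - <<'E'
from h import *
s=st();im=snap('wrist','w10.png');go([.4345,-.312,.17],-4.2)
E
```

```text
t 34.85 pos [ 0.597  -0.1876  0.176 ] w 0.0852 gf 0.0 ft [ 0.1  0.8 -2. ] q [-28.3  31.7  66.8  -0.   81.3 -24. ]
shift cm [-13.57 -15.4    0.88] turn -0.0 psi now -4.2
```

View pics/w10.png

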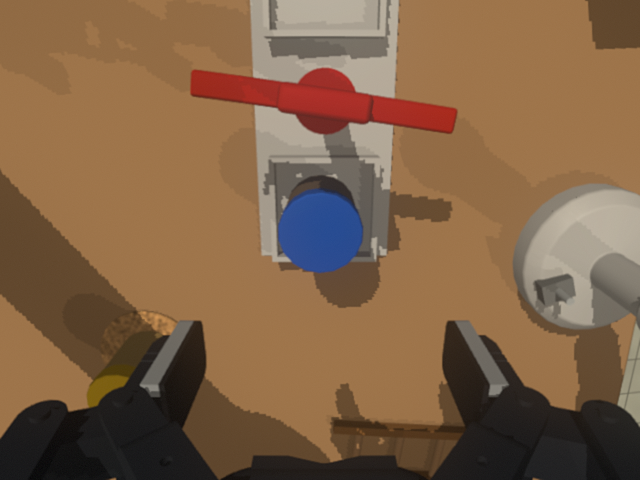

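The blue jar stands in the right well, its lid at (321,230) in the same place as the yellow one was. Now for the yellow jar on the coaster.

move_arm(series="-3.5 -3.9 0 0 1;-7 -7.8 0 0 1;-10.5 -11.7 0.5 0 1;-13.6 -15.4 0.5 0 1;-13.6 -15.4 0.5 0 1;-13.6 -15.4 0.5 0 1")

```text
time_s: 35.65
position: [0.4332, -0.3114, 0.1683]
tool_rot: [[0.074, 0.997, 0.0], [0.997, -0.074, 0.0], [0.0, 0.0, -1.0]]
ft_force: [1.0, -0.3, 0.0]
grip_width: 0.0857
gripper_force: 0.0
```

```bash
python3 - <<'E'
from h import *
s=st();im=snap('wrist')
hsv=cv2.cvtColor(im['pixels'],cv2.COLOR_BGR2HSV);m=cv2.inRange(hsv,*RNG['yellow'])
n,l,stt,c=cv2.connectedComponentsWithStats(m);i=1+stt[1:,4].argmax();print(stt[i],c[i])
print(np.round(ray(im,*c[i],.067),4),proj(im,[[.4343,-.3115,.067]]))
print([(round(d['score'],2),np.round(d['point'],4).tolist()) for d in spotter.mark_of('jar_yellow','wrist')[:2]])
go([.4345,-.312,.041],-4.2)
E
```

```text
t 35.65 pos [ 0.4332 -0.3114  0.1683] w 0.0857 gf 0.0 ft [ 1.  -0.3  0. ] q [-48.4  23.3  83.    0.   73.7 -44.2]
[ 284  190   87   86 5633] [326.88727144 232.71844488]
[ 0.4349 -0.3084  0.067 ] [[326.25245866 237.59128435]]
[(0.93, [0.4383, -0.3119, 0.0062])]
shift cm [-0.1   0.09 12.73] turn 0.0 psi now -4.2
```

move_arm(series="0.1 0.1 4 0 1;0.1 0.1 8 0 1;0.1 0.1 11.5 0 1;0.1 0.1 12.7 0 1;0.1 0.1 12.7 0 1;0.1 0.1 12.7 0 -1;0.1 0.1 12.7 0 -1;0.1 0.1 12.7 0 -1")

```text
time_s: 36.75
position: [0.4345, -0.3111, 0.0429]
tool_rot: [[0.074, 0.997, 0.002], [0.997, -0.074, -0.002], [-0.002, 0.002, -1.0]]
ft_force: [-0.6, 1.2, 6.9]
grip_width: 0.0527
gripper_force: 61.4
```

move_arm(series="0 0 0 0 -1;0 0 0 0 -1;0 0 -2 0 -1;0 0 -6 0 -1;0 0 -11 0 -1;0 0 -14.5 0 -1;0 0 -14.5 0 -1")

```text
time_s: 37.62
position: [0.4346, -0.3113, 0.1893]
tool_rot: [[0.074, 0.997, 0.004], [0.997, -0.074, -0.005], [-0.004, 0.004, -1.0]]
ft_force: [1.0, 0.2, -2.1]
grip_width: 0.0518
gripper_force: 63.2
```

```bash
python3 - <<'E'
from h import *
s=st();p=cad(0,80);go([*p,.186],-4.2);go([*p,.043],-4.2)
E
```

```text
t 37.625 pos [ 0.4346 -0.3113  0.1893] w 0.0518 gf 63.24273705482483 ft [ 1.   0.2 -2.1] q [-48.3  22.1  81.2  -0.   76.3 -44.1]
shift cm [29.62 15.27  0.26] turn -0.1 psi now -4.3
shift cm [29.69 15.2  14.56] turn -0.1 psi now -4.3
```

move_arm(series="5 2.6 0 0 -1;10 5.2 0 0 -1;15 7.8 0 0 -1;20 10.4 0 0 -1;25 12.9 0 0 -1;29.6 15.2 0 0 -1;29.6 15.2 0 0 -1;29.6 15.2 3 0 -1")

```text
time_s: 38.62
position: [0.608, -0.0268, 0.1566]
tool_rot: [[0.073, 0.997, 0.003], [0.997, -0.073, -0.001], [-0.001, 0.003, -1.0]]
ft_force: [0.2, -0.5, -2.0]
grip_width: 0.0521
gripper_force: 63.3
```

```bash
python3 - <<'E'
from h import *
s=st();p=cad(0,80);go([*p,.043],-4.2)
im=snap('scene');print([(round(d['score'],2),np.round(d['point'],4).tolist()) for d in spotter.mark_of('jar_yellow','scene')[:2]])
E
```

```text
t 38.625 pos [ 0.608  -0.0268  0.1566] w 0.0521 gf 63.324315547943115 ft [ 0.2 -0.5 -2. ] q [-13.6  31.   71.6  -0.   77.3  -9.4]
shift cm [-0.03  0.06 11.36] turn -0.0 psi now -4.2
[(0.88, [0.6089, -0.0251, 0.1185])]
```

move_arm(series="0 0 4 0 -1;0 0 8 0 -1;0 0 10 0 -1;0 0 11 0 -1;0 0 11.2 0 -1;0 0 11.2 0 -1")

```text
time_s: 39.48
position: [0.6079, -0.027, 0.0452]
tool_rot: [[0.074, 0.997, 0.001], [0.997, -0.074, -0.0], [-0.0, 0.001, -1.0]]
ft_force: [0.3, 0.4, -0.9]
grip_width: 0.0525
gripper_force: 63.3
```

```bash
python3 - <<'E'
from h import *
s=st()
E
```

```text
t 39.475 pos [ 0.6079 -0.027   0.0452] w 0.0525 gf 63.31799626350403 ft [ 0.3  0.4 -0.9] q [-13.7  38.   78.9  -0.   63.   -9.4]
```

move_arm(series="0 0 0.1 0 -1;0 0 0.1 0 -1;0 0 0.1 0 1;0 0 0.1 0 1;0 0 0.1 0 1;0 0 -5 0 1;0 0 -10 0 1;0 0 -13 0 1")

```text
time_s: 40.48
position: [0.6079, -0.0268, 0.177]
tool_rot: [[0.074, 0.997, 0.003], [0.997, -0.074, -0.001], [-0.001, 0.003, -1.0]]
ft_force: [-0.4, -0.7, -0.3]
grip_width: 0.0856
gripper_force: 0.0
```

```bash
python3 - <<'E'
from h import *
s=st();im=snap('wrist','w11.png');go([*cad(0,0),.18],78)
E
```

```text
t 40.475 pos [ 0.6079 -0.0268  0.177 ] w 0.0856 gf 0.0 ft [-0.4 -0.7 -0.3] q [-13.7  29.9  69.8  -0.   80.1  -9.4]
shift cm [-8.02 -0.02  0.06] turn -82.2 psi now -4.2
```

View pics/w11.png

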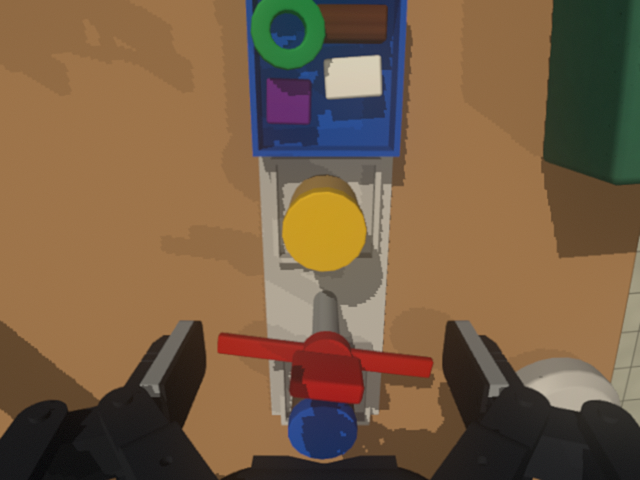

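The yellow jar is upright in the left well, its lid at (324,232). The ring (288,30) looks partly propped up by the tray wall and the wood block, so I'll mend that after the clamp. First I'll shut the knob.

move_arm(series="-1 0 0 -10 0.6;-2 0 0 -20 0.3;-3 0 0 -30 0;-4 0 0 -40 0;-5 0 0 -50 0;-6 0 0 -60 0;-7 0 0 -70 0;-8 0 0 -80 0", force=70)

```text
time_s: 41.52
position: [0.6015, -0.1068, 0.1741]
tool_rot: [[-0.971, 0.241, -0.0], [0.241, 0.971, 0.0], [0.0, 0.0, -1.0]]
ft_force: [-0.5, 0.6, -0.3]
grip_width: 0.0427
gripper_force: 0.0
```

move_arm(series="0 0 0 -2.2 0;0 0 0 -2.2 0;0 0 0 -2.2 0")

```text
time_s: 41.9
position: [0.6016, -0.1064, 0.1742]
tool_rot: [[-0.978, 0.21, -0.0], [0.21, 0.978, 0.0], [0.0, 0.0, -1.0]]
ft_force: [-0.5, -0.2, 0.2]
grip_width: 0.0427
gripper_force: 0.0
```

```bash
python3 - <<'E'
from h import *
s=st();im=snap('wrist')
print([(round(d['score'],2),np.round(d['point'],4).tolist()) for d in spotter.mark_of('clamp_grip','wrist')[:2]])
hsv=cv2.cvtColor(im['pixels'],cv2.COLOR_BGR2HSV);m=cv2.inRange(hsv,*RNG['red']);ys,xs=np.nonzero(m)
print(cv2.minAreaRect(np.c_[xs,ys].astype(np.float32)),xs.mean(),ys.mean(),proj(im,[[*cad(0,0),.118]]))
go([.603,-.107,.09],78)
E
```

```text
t 41.9 pos [ 0.6016 -0.1064  0.1742] w 0.0427 gf 0.0 ft [-0.5 -0.2  0.2] q [-21.1  30.4  69.5   0.   80.1 -99. ]
[(0.58, [0.6006, -0.1052, 0.0996])]
((321.0, 234.5), (229.0, 56.0), 90.0) 320.93318250377075 235.4399698340875 [[323.3639175  270.04610958]]
shift cm [-0.15 -0.03  8.42] turn -0.1 psi now 77.9
```

Aligned. I'll descend, grip, turn back clockwise 82°, release and lift.

move_arm(series="-0.1 0 3 0 0;-0.1 0 6 0 0;-0.1 0 8.3 0 0;-0.1 0 8.3 0 0;-0.1 0 8.3 0 -1;-0.1 0 8.3 0 -1;-0.1 0 8.3 0 -1;-0.1 0 8.3 0 -1")

```text
time_s: 43.0
position: [0.6029, -0.1083, 0.093]
tool_rot: [[-0.978, 0.21, 0.002], [0.21, 0.978, -0.003], [-0.003, -0.003, -1.0]]
ft_force: [-2.8, -6.8, 2.4]
grip_width: 0.0127
gripper_force: 68.8
```

move_arm(series="0 0 0 8 -1;0 0 0 18 -1;0 0 0 28 -1;0 0 0 38 -1;0 0 0 48 -1;0 0 0 58 -1;0 0 0 68 -1;0 0 0 78 -1")

```text
time_s: 44.0
position: [0.6036, -0.1079, 0.093]
tool_rot: [[0.007, 1.0, 0.004], [1.0, -0.007, -0.003], [-0.003, 0.004, -1.0]]
ft_force: [1.8, -3.7, 0.1]
grip_width: 0.0125
gripper_force: 68.7
```

move_arm(series="0 0 0 4.5 -1;0 0 0 4.5 -1;0 0 0 4.5 -1;0 0 0 4.5 -0.3;0 0 0 4.5 -0.3;0 0 -5 4.5 -0.3;0 0 -9 4.5 -0.3;0 0 -9 4.5 0")

```text
time_s: 45.0
position: [0.6036, -0.1067, 0.1847]
tool_rot: [[0.078, 0.997, 0.006], [0.997, -0.078, -0.002], [-0.001, 0.006, -1.0]]
ft_force: [0.6, 0.7, -0.8]
grip_width: 0.0426
gripper_force: 0.0
```

```bash
python3 - <<'E'
from h import *
s=st();im=snap('wrist','w12.png');i2=snap('scene')
a=im['pixels'];b=cv2.resize(i2['pixels'][190:320,190:360],(628,480),interpolation=cv2.INTER_CUBIC)
cv2.imwrite('pics/m12.png',cv2.resize(np.hstack([a,b]),(800,303)))
go([*cad(-25,201),.1],86)
E
```

```text
t 45.0 pos [ 0.6036 -0.1067  0.1847] w 0.0426 gf 0.0 ft [ 0.6  0.7 -0.8] q [-21.1  29.9  68.5   0.   81.2 -16.6]
shift cm [20.02 -2.53  8.11] turn 89.5 psi now -4.5
```

View pics/m12.png

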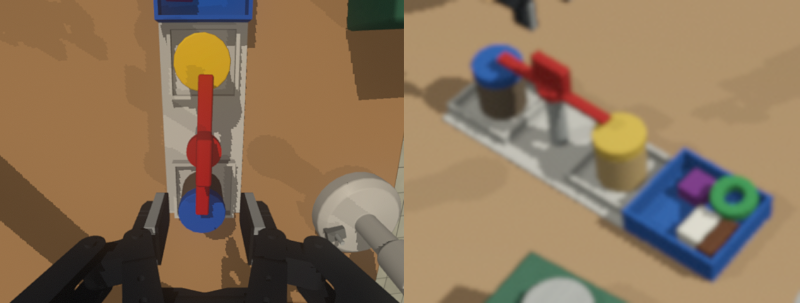

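The clamp is shut over both lids, and the jars are swapped: blue right, yellow left. I've now viewed 16 pictures, which is over the 14 allowed, so from here I'll check by numbers only. I'll triangulate the chews' heights in the tray.

```bash
cat >> h.py <<'E'
def cams(im):
    K=np.array(im['camera_matrix']);R,_=cv2.Rodrigues(np.array(im['rvec'],float));return R,np.array(im['tvec'],float).reshape(3,1),K
def tri(obs):
    """obs: list of (im,(u,v)); least squares point"""
    A=[];b=[]
    for im,uv in obs:
        p0=ray(im,*uv,0.);p1=ray(im,*uv,.1);d=(p1-p0)/np.linalg.norm(p1-p0);M=np.eye(3)-np.outer(d,d);A.append(M);b.append(M@p0)
    return np.linalg.lstsq(np.vstack(A),np.hstack(b),rcond=None)[0]
def tocad(p):
    d=(np.array(p[:2])-O)*1000;c,s=np.cos(YAW),np.sin(YAW);return np.round([c*d[0]+s*d[1],-s*d[0]+c*d[1]],1)
E
python3 - <<'E'
from h import *
ims={c:snap(c) for c in ['top','scene']}
for n in ['ring_green','block_wood','block_white','block_purple']:
    obs=[]
    for c,im in ims.items():
        for d in spotter.cut_out(n,c)[:6]:
            ys,xs=np.nonzero(d['pixels']);u,v=xs.mean(),ys.mean();p=ray(im,u,v,.02);q=tocad(p)
            if abs(q[0])<60 and 110<q[1]<245: obs.append((im,(u,v)));print(n,c,round(d['score'],2),len(xs),q);break
    if len(obs)==2: p=tri(obs);print('  tri',np.round(p,4),tocad(p))
    for c in ims:
        for d in spotter.mark_of(n,c)[:6]:
            q=tocad(d['point'])
            if abs(q[0])<60 and 110<q[1]<245: print('  mark',c,round(d['score'],2),q,round(d['point'][2],4))
E
```

```text
ring_green top 0.56 222 [-19.3 203.9]
ring_green scene 0.51 273 [-33.9 197.6]
  tri [0.5951 0.0982 0.0361] [-22.9 204. ]
  mark top 0.54 [-23.3 203.5] 0.0269
  mark scene 0.24 [  9.3 187.4] 0.0034
block_wood top 0.59 122 [ 20.7 211.4]
block_wood scene 0.53 161 [ 16.5 212.1]
  tri [0.6378 0.1034 0.0234] [ 19.3 212.4]
  mark top 0.41 [ 21.5 211.4] 0.0023
  mark scene 0.68 [ 15.  210.2] 0.0047
block_white top 0.6 124 [ 15.9 186.4]
block_white scene 0.66 170 [ 15.1 187.9]
  tri [0.6321 0.0785 0.02  ] [ 15.5 187.1]
  mark top 0.42 [ 11.4 183.5] 0.0082
  mark scene 0.69 [-22.6 202.8] 0.0292
  mark scene 0.49 [ 12.  184.8] 0.0057
  mark scene 0.33 [ -0.4 174.5] 0.0055
block_purple scene 0.46 180 [-20.2 160. ]
  mark top 0.41 [-23.2 162.2] -0.0001
  mark scene 0.5 [-27.1 157. ] 0.0003
```

The ring is propped up, its underside about 27 mm above the table on the wall and the wood block. I'll push white and wood together towards +y with the shut fingers, then set the ring in the widened gap at about (21,153).

```bash
python3 - <<'E'
from h import *
for q,z in [((17,149),.1),((17,149),.012),((17,168),.012)]: print(cad(*q));go([*cad(*q),z],-4.2)
E
```

```text
[0.63086684 0.04035481]
shift cm [14.88  1.65  8.14] turn -0.4 psi now -4.6
[0.63086684 0.04035481]
shift cm [14.88  1.65 16.94] turn -0.4 psi now -4.6
[0.63225836 0.05930378]
shift cm [16.78  1.64 16.94] turn -0.4 psi now -4.6
```

move_arm(series="5 0.5 0 -0.4 -1;10 1.1 2 -0.4 -1;14.9 1.6 7 -0.4 -1;14.9 1.6 8 -0.4 -1;14.9 1.6 11 -0.4 -1;14.9 1.6 14 -0.4 -1;14.9 1.6 16.7 -0.4 -1;14.9 1.6 16.7 -0.4 -1", force=40)

```text
time_s: 47.0
position: [0.6296, 0.0398, 0.0131]
tool_rot: [[0.073, 0.997, -0.003], [0.997, -0.073, 0.0], [-0.0, -0.003, -1.0]]
ft_force: [0.4, 0.0, 1.6]
grip_width: -0.0001
gripper_force: 0.0
```

move_arm(series="0.5 0 0 0 -1;1 0 0 0 -1;1.4 0 0 0 -1;1.7 0 0 0 -1;1.9 0 0 0 -1;1.9 0 0 0 -1")

```text
time_s: 47.75
position: [0.6318, 0.0588, 0.0146]
tool_rot: [[0.072, 0.997, 0.0], [0.997, -0.072, -0.001], [-0.001, 0.0, -1.0]]
ft_force: [-1.4, -5.2, 1.9]
grip_width: 0.0001
gripper_force: 2.2
```

```bash
python3 - <<'E'
from h import *
s=st();print(tocad(s['position']))
E
```

```text
t 47.75 pos [0.6318 0.0588 0.0146] w 0.0001 gf 2.221465928305406 ft [-1.4 -5.2  1.9] q [-5.3 42.3 75.6 -0.1 62.1 -1.1]
[ 16.6 167.4]
```

move_arm(series="-0.4 0 0 0 -1;-0.4 0 -4 0 -1;-0.4 0 -9 0 -0.5;1.6 -1.5 -11 0 0.2;3.6 -4 -11 0 0.5;3.6 -4 -11 0 0.5;3.6 -4 -11 0 0.5")

```text
time_s: 48.62
position: [0.5948, 0.098, 0.1242]
tool_rot: [[0.072, 0.997, 0.0], [0.997, -0.072, 0.0], [0.0, 0.0, -1.0]]
ft_force: [-0.4, 0.3, -1.2]
grip_width: 0.064
gripper_force: 0.0
```

```bash
python3 - <<'E'
from h import *
s=st();print(tocad(s['position']))
iw=snap('wrist');it=snap('top');isc=snap('scene')
def cen(im,roi):
    x0,y0,x1,y1=roi;hsv=cv2.cvtColor(im['pixels'],cv2.COLOR_BGR2HSV);m=cv2.inRange(hsv,*RNG['green']);k=np.zeros_like(m);k[y0:y1,x0:x1]=m[y0:y1,x0:x1]
    k=cv2.morphologyEx(k,cv2.MORPH_OPEN,np.ones((3,3)));ys,xs=np.nonzero(k);print(len(xs),xs.min(),xs.max(),ys.min(),ys.max());return xs.mean(),ys.mean()
u=[(iw,cen(iw,(150,60,520,330))),(isc,cen(isc,(285,240,350,300)))]
p=tri(u);print('ring tri',np.round(p,4),tocad(p))
for n in ['block_wood','block_white','ring_green','block_purple']:
    for c in ['wrist','scene']:
      for d in spotter.mark_of(n,c)[:6]:
        q=tocad(d['point'])
        if abs(q[0])<60 and 110<q[1]<245: print(n,c,round(d['score'],2),q,round(d['point'][2],4))
E
```

```text
t 48.625 pos [0.5948 0.098  0.1242] w 0.064 gf 0.0 ft [-0.4  0.3 -1.2] q [-1.9 32.3 75.   0.  72.7  2.3]
[-23.2 203.9]
4055 286 363 205 283
265 321 341 266 284
ring tri [0.5944 0.0977 0.0346] [-23.6 203.5]
block_wood wrist 0.66 [ 14.6 217.7] 0.0031
block_wood scene 0.55 [-25.5 158.7] 0.0016
block_white wrist 0.98 [ 11.5 188. ] 0.003
block_white wrist 0.73 [-24.1 160.5] 0.0038
block_white scene 0.63 [ 11.9 188.9] 0.005
ring_green wrist 0.69 [-18.5 202.3] 0.0306
ring_green scene 0.78 [-21.5 204.1] 0.0259
block_purple wrist 0.97 [-24.8 158.9] 0.0053
block_purple scene 0.54 [-27.4 159.8] 0.0027
```

move_arm(series="0 0 4 0 0.5;0 0 7 0 0.5;0 0 9.2 0 0.5;0 0 9.5 0 0.5;0 0 9.5 0 -1;0 0 9.5 0 -1;0 0 9.5 0 -1;0 0 9.5 0 -1")

```text
time_s: 50.18
position: [0.5951, 0.0983, 0.0304]
tool_rot: [[0.072, 0.997, 0.002], [0.997, -0.072, -0.0], [0.0, 0.002, -1.0]]
ft_force: [-0.3, -0.2, 6.6]
grip_width: 0.0433
gripper_force: 41.0
```

move_arm(series="0 0 -2 0 -1;0 0 -5 0 -1;0 0 -6 0 -1;0 0 -6 0 -1")

```text
time_s: 50.68
position: [0.5944, 0.0983, 0.0894]
tool_rot: [[0.072, 0.997, 0.001], [0.997, -0.072, 0.0], [0.0, 0.001, -1.0]]
ft_force: [0.8, 0.0, -1.0]
grip_width: 0.0434
gripper_force: 40.6
```

```bash
python3 - <<'E'
from h import *
s=st();print(tocad(s['position']));go([*cad(21,152.5),.08],-4.2);go([*cad(21,152.5),.034],-4.2)
E
```

```text
t 50.675 pos [0.5944 0.0983 0.0894] w 0.0434 gf 40.55203629959124 ft [ 0.8  0.  -1. ] q [-1.9 34.4 77.4  0.  68.1  2.3]
[-23.6 204.1]
shift cm [-5.17  4.45  0.94] turn 0.0 psi now -4.2
shift cm [-5.17  4.45  5.54] turn 0.0 psi now -4.2
```

move_arm(series="-2.6 2.2 0 0 -1;-5.2 4.4 0 0 -1;-5.2 4.4 2 0 -1;-5.2 4.4 4.5 0 -1;-5.2 4.4 5.6 0 -1;-5.2 4.4 5.6 0 -1;-5.2 4.4 5.6 0 0.4;-5.2 4.4 5.6 0 0.4")

```text
time_s: 51.68
position: [0.6349, 0.0433, 0.0342]
tool_rot: [[0.072, 0.997, 0.001], [0.997, -0.072, -0.0], [-0.0, 0.002, -1.0]]
ft_force: [-0.3, 0.4, 0.6]
grip_width: 0.0597
gripper_force: 0.0
```

move_arm(series="0 0 -4 0 0.4;0 0 -8 0 0;0 0 -10 0 -0.5;-0.2 0 -10 0 -1;-0.2 0 -10 0 -1")

```text
time_s: 52.3
position: [0.6339, 0.0412, 0.1324]
tool_rot: [[0.073, 0.997, -0.001], [0.997, -0.073, 0.0], [0.0, -0.001, -1.0]]
ft_force: [0.6, 0.6, 0.2]
grip_width: -0.0
gripper_force: 0.0
```

```bash
cat > chk.py <<'E'
from h import *
s=st();print(tocad(s['position']))
iw=snap('wrist');isc=snap('scene')
def cen(im,roi):
    x0,y0,x1,y1=roi;hsv=cv2.cvtColor(im['pixels'],cv2.COLOR_BGR2HSV);m=cv2.inRange(hsv,*RNG['green']);k=np.zeros_like(m);k[y0:y1,x0:x1]=m[y0:y1,x0:x1]
    k=cv2.morphologyEx(k,cv2.MORPH_OPEN,np.ones((3,3)));ys,xs=np.nonzero(k);print(len(xs),xs.min(),xs.max(),ys.min(),ys.max());return xs.mean(),ys.mean()
u=[(iw,cen(iw,(150,60,520,330))),(isc,cen(isc,(285,235,350,310)))]
p=tri(u);print('ring tri',np.round(p,4),tocad(p))
for n in ['block_wood','block_white','ring_green','block_purple']:
    for c in ['wrist','scene']:
      for d in spotter.mark_of(n,c)[:6]:
        q=tocad(d['point'])
        if abs(q[0])<60 and 110<q[1]<245: print(n,c,round(d['score'],2),q,round(d['point'][2],4))
E
python3 chk.py
```

```text
t 52.3 pos [0.6339 0.0412 0.1324] w -0.0 gf 0.0 ft [0.6 0.6 0.2] q [-6.9 34.9 68.4 -0.  76.8 -2.8]
[ 20. 150.]
3129 290 360 190 259
181 292 311 274 289
ring tri [0.6344 0.0465 0.0224] [ 20.1 155.3]
block_wood wrist 0.69 [ 13.3 217.5] -0.0006
block_white wrist 0.7 [ 11.1 190.6] 0.0021
block_white scene 0.56 [ 10.1 190.1] 0.005
ring_green wrist 0.67 [ 21.4 148.4] 0.0082
ring_green scene 0.66 [ 22.  152.4] 0.0044
block_purple wrist 0.73 [-24.4 160.4] 0.0055
block_purple scene 0.7 [-24.4 155.7] 0.003
```

The ring is down on the tray floor at (21,151), and all four chews are low inside the walls. I'll retreat and do a last check.

move_arm(series="0 -2 -3 0 -0.5;0 -6 -8 0 0;0 -12 -12 0 0;0 -18 -12 0 0;0 -24 -12 0 0;0 -24 -12 0 0;0 -24 -12 0 0")

```text
time_s: 53.68
position: [0.3955, 0.0586, 0.2538]
tool_rot: [[0.072, 0.997, 0.002], [0.997, -0.072, -0.0], [-0.0, 0.002, -1.0]]
ft_force: [0.3, -0.1, 1.2]
grip_width: 0.0428
gripper_force: 0.0
```

```bash
python3 - <<'E'
from h import *
st();im=snap('top');im2=snap('scene')
for n in ['jar_yellow','jar_blue','clamp_grip','ring_green','block_wood','block_white','block_purple','ring_orange','glass_jar','spoon','ladder']:
    for c in ['top','scene']:
        print(n,c,[(round(d['score'],2),np.round(d['point'],3).tolist(),tocad(d['point']).tolist()) for d in spotter.mark_of(n,c)[:2]])
seg(im,'red',(330,180,440,230),.084)
W=seg(im2,'red',(200,190,310,270),.084)
E
```

```text
t 53.675 pos [0.3955 0.0586 0.2538] w 0.0428 gf 0.0 ft [ 0.3 -0.1  1.2] q [-8.7  5.3 93.1 -0.  81.4 -4.5]
jar_yellow top [(0.54, [0.609, -0.032, 0.005], [0.4, 74.9])]
jar_yellow scene [(0.88, [0.609, -0.024, 0.008], [0.3, 82.7])]
jar_blue top [(0.82, [0.596, -0.186, 0.004], [-1.3, -79.7]), (0.4, [0.432, -0.313, 0.0], [-155.7, -218.1])]
jar_blue scene [(0.89, [0.598, -0.189, 0.002], [0.5, -81.9]), (0.16, [0.631, 0.101, 0.003], [12.5, 209.2])]
clamp_grip top [(0.91, [0.604, -0.107, 0.105], [1.0, 0.1]), (0.66, [0.6, -0.184, 0.006], [2.4, -77.1])]
clamp_grip scene [(0.64, [0.602, -0.108, 0.106], [-1.4, -0.9]), (0.39, [0.614, 0.068, 0.006], [-1.4, 175.7])]
ring_green top [(0.7, [0.637, 0.043, 0.004], [22.8, 151.7])]
ring_green scene [(0.6, [0.64, 0.045, 0.004], [25.5, 154.5]), (0.3, [0.434, -0.312, 0.003], [-153.7, -216.6])]
block_wood top [(0.62, [0.344, 0.318, -0.001], [-289.4, 405.4]), (0.62, [0.388, 0.53, 0.002], [-260.7, 619.5])]
block_wood scene [(0.78, [0.444, 0.46, -0.002], [-200.1, 553.8]), (0.74, [0.384, 0.524, -0.0], [-264.1, 613.4])]
block_white top [(0.64, [0.63, 0.083, 0.006], [12.6, 191.2])]
block_white scene [(0.62, [0.633, 0.081, 0.004], [16.2, 189.3])]
block_purple top [(0.41, [0.591, 0.054, 0.001], [-24.2, 159.7])]
block_purple scene [(0.58, [0.588, 0.055, 0.001], [-26.7, 160.1])]
ring_orange top []
ring_orange scene [(0.69, [0.598, -0.19, 0.003], [0.9, -83.6])]
glass_jar top [(0.76, [0.715, 0.26, -0.002], [84.6, 374.3])]
glass_jar scene [(0.58, [0.712, 0.26, 0.002], [81.5, 374.0])]
spoon top [(0.59, [0.716, 0.261, -0.0], [85.3, 375.0]), (0.57, [0.612, 0.448, -0.0], [-32.2, 554.6])]
spoon scene [(0.75, [0.613, 0.45, 0.005], [-30.7, 556.4])]
ladder top [(0.75, [0.667, -0.444, 0.002], [88.7, -331.7])]
ladder scene [(0.94, [0.667, -0.446, 0.001], [88.6, -333.3])]
red 286 ctr [ 603.5 -108. ] rect [ 601.9 -108.6] [135.3  28.6] 89.2
red 395 ctr [ 597.9 -109.1] rect [ 598.9 -102.5] [133.   39.4] 74.4
```

```bash
python3 -c "
from rig import order
print(order.close_job())"
```

```text
the job is handed in; nothing more can be done
None
```

The job is handed in: jars swapped (blue right, yellow left), clamp shut again over both lids, all four chews (green ring, wood, white and purple blocks) in the tray, and spoon, ladder and glass jar unmoved by camera check; I did break one rule, viewing 16 pictures against the limit of 14.

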